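Run a pot on the banding wheel and stop it at the pointer

ROBOT

A 6-joint arm with a two-finger parallel gripper is mounted at the origin on the work surface. World frame = base frame: x ahead of the robot, y to its left, z up, the work surface at z = 0. Lengths are in m, angles in rad, forces in N, time in s.
With the tool pointing down it reaches from about 0.325 to 0.775 m from the base axis. Payload 5.5 kg.
Tool frame: the origin (TCP) lies on the front face of the gripper's body, between the roots of the fingers; the fingertips stand 73 mm ahead of it and the grasp point (between the pads) lies 54 mm ahead of it (bot.tip_extent is the distance from the TCP to the fingertips, in m); z points along the fingers, y is the line along which they close (so a half turn about z gives the same grasp; the last joint's range is limited). The gripper opens to 85 mm and grips with 20 to 120 N. Pads are 22 mm wide; open, the fingers measure 114 mm over their backs; the gripper's body (76 mm by 85 mm) begins 54 mm behind the grasp point. The pads swing forward as they close: fully open they stand 13 mm farther back than shut.
Start: joints at [-0.057, 0.091, 1.231, -0, 1.82, -0.057], TCP at [0.6, -0, 0.304] pointing down, gripper open.
Joint ranges: [-2.87, 2.87], [-0.86, 2.18], [0.17, 2.46], [-1.51, 4.65], [0.06, 2.69], [-2.65, 2.65]. Speed limits (rad/s): [2.57, 2.57, 3.01, 3.14, 3.14, 3.14].

INTERFACE

Orientations are given as a rotation vector (axis times angle).
In Python, from rig import bot gives the robot as it stands.
- The arm moves only by the tool play_rows, never from a script. Its argument "targets" is a list of rows, each a list of 5 numbers: the shift along the tool's x, y, z in m, then the turn about the tool's z in degrees, then the closure, from -1 (fully open) to 1 (shut). A call has 1 to 12 rows; each row is the pose to reach, as a shift and turn from the pose commanded when the call began, along the tool's axes at that moment; what a row does not reach only later rows make up. A row lasts 1/12 s, in which the tool goes at most 41.7 mm and 7.16 degrees, less where a joint would pass 70% of its speed; a pose out of reach is approached as far as the arm can. A call with a gripper value outside its range is refused whole. The fingers move at their own pace and stop on an object; the grip force is fixed at half the most. Time passes only in rows, so rows that repeat a pose let the fingers close. It gives the time, the measured TCP pose, the force, the opening and the grip force at its end, in the units of the state.
- bot.sense(): the state, without advancing time (a new reading comes with each control period).
- bot.camera(name): name is "scene" or "side" or "wrist"; returns a dict with "image" (384x512x3 uint8, red, green, blue), "range_z" (384x512 float32, m along the optical axis (not along the pixel's ray), 0 where there is no reading), "fx", "fy", "cx", "cy" (pixels), "world_to_cam" (4x4, takes a point from world to camera coordinates); the wrist camera has in their place "T_tool_cam" (4x4, takes a point from camera to tool coordinates, whose origin is the TCP and whose axes are the flange's). Camera axes: x right, y up, looking along -z (the intrinsics and any distortion apply to the point x, -y, -z); pixel columns grow to the right and rows downward; lengths in m; the calibration is good to about 2 mm. A picture is of the moment at which its call begins: read the wrist's pose just before it.
- bot.sign_off(): hands the job in; it is judged then, once.
The state is a dict: "clock": time; "qpos": joint angles; "qd": joint speeds; "effort": joint torques, N m; "position": TCP position; "tool_rot": TCP orientation; "force": force on the tool from outside, world axes, zero at the start; "ft_torque": the same for the moment, N m; "gripper_width": finger opening in m; "finger_force": force on a finger pad.
Only numpy, scipy, OpenCV 4.12 (cv2) and the standard library are available. Lean on these libraries where they do the work, as an engineer would, in place of code of your own. Each camera call takes 0.05 s, during which the arm holds its last target. There are 200 camera calls.

TASK

Check how the pot runs on the free-spinning banding wheel: by strokes on its hand peg, get the wheel turning anticlockwise (seen from above) at about 15 turns a minute and keep it between 12 and 18 for 10 seconds on end; it needs fresh strokes, and the peg is out of reach while under the clear hood. Then bring the wheel gently to a stop with the peg lined up with the steel pointer, and let go. Never whirl the wheel above 22 turns a minute, do not bang the peg or hood, and leave the pot on the middle of the wheel and the other things where they are.

Things in the scene. Friction and masses are not known exactly. Their poses are not given: they have to be found in the camera images.
- wheel (a joint): angle of the wheel head, rad, growing without end when it turns anticlockwise seen from above; at 0 the peg is on the stand's +x side, under the hood. Disc 300 mm across, 16 mm thick, top 75 mm above the table. Inertia about 0.040 kg m2 (varies 30 %), drag 0.001 N m s/rad plus dry 0.0025 N m: it loses some 6 % of its speed a second. 15 turns a minute = 1.57 rad/s, 12 = 1.26, 18 = 1.88, 22 = 2.30
- peg_top (a point): centre of the top of the wheel's hand peg: an upright wooden cylinder 30 mm in diameter and 45 mm tall on the disc, 125 mm from the axis, spanning 75 to 120 mm above the table. Its side can be pushed with the closed fingers; at the start it is clear of the hood
- axis_top (a point): the wheel's axis at the disc's upper face, 75 mm above the table; the axis is vertical. Its frame is that of the stand
- stop_mark (a point): where the centre of the peg's top must be when stopped: on the peg's circle (125 mm from the axis), in line with the dark steel pointer, a flat arrowhead 30 mm wide that lies just outside the disc's edge, its tip 165 mm from the axis and its top 89 mm above the table. It is in the open part of the circle, 2.95 to 3.85 rad anticlockwise from the stand's +x
- stand: fixed stand on a plywood plate 360 x 360 x 12 mm; origin on the table under the axis, x towards the hood (roughly away from the robot), z up. A clear plastic hood with an aluminium front edge covers the disc beyond x = 58 mm: roof 135 to 143 mm above the table, x 58 to 176, y -176 to 176 mm, walls at sides and back. The peg runs under it, out of reach, while within 1.25 rad of the stand's +x
- pot: squat grey clay pot standing loose on the middle of the disc, 100 mm in its widest diameter, 66 mm tall, about 0.45 kg; origin at the centre of its underside, 75 mm above the table; z up
- waiting_pot: a like pot, 105 mm wide and 69 mm tall, on the table at the left; leave it alone; origin at the centre of its underside
- mug: white mug, 72 mm wide and 85 mm tall, on the table at the left; leave it alone; origin at the centre of its underside
- water_bowl: clear bowl, 124 mm wide and 50 mm tall, on the table at the right; leave it alone; origin at the centre of its underside
- height_gauge: height gauge, 70 x 100 mm foot, 220 mm tall, on the table at the right; leave it alone; origin at the centre of its underside
Things that resemble listed ones, but are neither listed nor needed, are in the scene too. What is shaped like the pot but blue, pink or purple is not meant.

How it is judged:
On the way, in this order (a step that is already met when the one before it is completed fails the run):
1. the wheel turns anticlockwise at 12 to 18 turns a minute for 10 s on end (velocity of joint wheel between 1.25 and 1.89 rad/s), for 10 s.
2. the wheel stands still with the peg at the pointer (horizontal distance between peg_top and stop_mark below 0.016 m and velocity of joint wheel between -0.06 and 0.06 rad/s), for 0.3 s.
At the end, for the whole second after the job is handed in: the wheel is at rest (under 0.06 rad/s) with the peg's centre within 16 mm of the stop mark, the pot upright and within 20 mm of the wheel's axis, nothing touched by the robot (all of step 2 and horizontal distance between pot and axis_top below 0.02 m and angle between pot's own z axis and vertical below 0.1 rad).
It fails at once if the wheel is whirled above 22 turns a minute (velocity of joint wheel above 2.3 rad/s or velocity of joint wheel below -2.3 rad/s).
It fails at once if the peg, wheel, stand or hood is banged (over 25 N) (contact force between stand and the arm above 25 N or contact force between stand and the fingers above 25 N).
It fails at once if the pot tips or slides off the middle (angle between pot's own z axis and vertical above 0.3 rad or horizontal distance between pot and axis_top above 0.03 m).
It fails at once if a bystander is moved (distance of any of waiting_pot, mug, water_bowl, height_gauge from where it was at the start of the episode above 0.03 m).
It also fails if it takes over 67 s, if anything falls off the work surface, if the arm or the gripper's body presses on something with over 40 N, if the wrist force passes 120 N, or if a joint passes its speed limit or range.

## Working session

There is one attempt and no reset: what is moved stays moved. The work goes in short steps, Python scripts to look and compute and a tool call to move; the robot and the scene stay as the last step left them, time stands still between calls to the robot, and variables do not carry over. Pictures are saved under pics/ and viewed, at most 10 in all, crops included, and the job is handed in when it is done.

Besides the shell and the picture viewer there is one more tool, called after "Request:" as name(argument=value, ...), one argument or row to a line, values as JSON. play_rows: Moves the arm, as the interface text tells. Its arguments: {"type":"object","properties":{"targets":{"type":"array"}},"required":["targets"]}

```bash
ls; mkdir -p pics
python3 - <<'E'
from rig import bot
import cv2,numpy as np
s=bot.sense();print(s)
ims=[]
for n in("scene","side"):
    c=bot.camera(n);np.save(f"pics/{n}.npy",c,allow_pickle=True)
    cv2.imwrite(f"pics/{n}0.png",c["image"][:,:,::-1]);print(n,c["fx"],c["fy"],c["cx"],c["cy"],c["world_to_cam"],[k for k in c])
    ims.append(c["image"][:,:,::-1])
E
```

```text
pics
{'clock': 0.0, 'qpos': array([-5.67036046e-02,  9.18913679e-02,  1.23188600e+00, -1.92955230e-06,
        1.81977530e+00, -5.66857279e-02]), 'qd': array([-6.18753081e-04,  8.08016865e-05,  2.70174214e-03,  1.18334622e-03,
       -8.43843734e-04,  2.76149498e-04]), 'effort': array([ 1.92109423e-03, -4.58737707e+01, -4.18019521e+01,  2.08830479e-04,
        1.19483890e-02, -1.60596358e-05]), 'position': array([5.99869910e-01, 2.94220893e-06, 3.02731183e-01]), 'tool_rot': array([-2.22042828e+00, -2.22038754e+00,  2.05141327e-03]), 'force': array([0.01113422, 0.73548422, 0.4272624 ]), 'ft_torque': array([ 0.00574663, -0.0057998 ,  0.04874145]), 'finger_force': 0.0, 'gripper_width': 0.08538577660721583}
scene 467.099739073096 467.099739073096 252.70672740936155 184.253161665108 [[-0.13871472  0.99025026 -0.01275372  0.07613128]
 [-0.77045352 -0.09981626  0.6296333   0.36454932]
 [ 0.6222215   0.09716556  0.77678778 -1.8377456 ]
 [ 0.          0.          0.          1.        ]] ['image', 'range_z', 'fx', 'fy', 'cx', 'cy', 'world_to_cam']
side 363.49190900278114 363.49190900278114 251.9269106538559 193.74767884130458 [[-0.83420448 -0.55123149 -0.01570763  0.46962943]
 [ 0.34575992 -0.54501983  0.76380853 -0.27559554]
 [-0.42959629  0.63174142  0.64525174 -0.83402041]
 [ 0.          0.          0.          1.        ]] ['image', 'range_z', 'fx', 'fy', 'cx', 'cy', 'world_to_cam']
```

View pics/scene0.png

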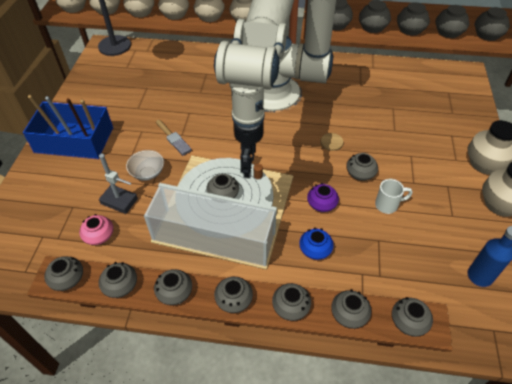

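View pics/side0.png

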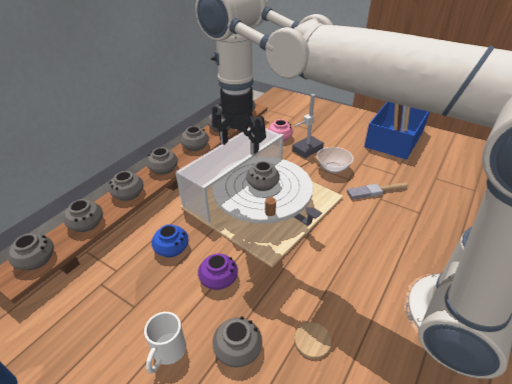

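Candidates for the peg in the side view: the red-brown cylinder at (270,206). The wooden disc at (313,340) and the brush at (378,191) are not on the wheel. The pot is the grey one at (263,176); the blue, purple and pink ones and the waiting pot at (238,342) are ruled out. The pointer is the dark shape at (312,215).

```bash
cat > h.py <<'E'
import numpy as np,cv2
from rig import bot
def cloud(c):
    r=c["range_z"];v,u=np.indices(r.shape)
    P=np.stack([(u-c["cx"])/c["fx"]*r,-(v-c["cy"])/c["fy"]*r,-r],-1)
    W=c["world_to_cam"];X=(P-W[:3,3])@W[:3,:3]
    X[r<=0]=np.nan
    return X
def ray(c,u,v,z):
    W=c["world_to_cam"];R=W[:3,:3];o=-R.T@W[:3,3]
    d=R.T@np.array([(u-c["cx"])/c["fx"],-(v-c["cy"])/c["fy"],-1])
    return o+d*(z-o[2])/d[2]
def project(c,p):
    W=c["world_to_cam"];q=W[:3,:3]@np.asarray(p)+W[:3,3]
    return c["cx"]-c["fx"]*q[0]/q[2],c["cy"]+c["fy"]*q[1]/q[2]
E
python3 - <<'E'
from h import *
from scipy.optimize import least_squares
for n in("side","scene"):
    c=np.load(f"pics/{n}.npy",allow_pickle=True).item();X=cloud(c);im=c["image"].astype(int)
    hsv=cv2.cvtColor(c["image"],cv2.COLOR_RGB2HSV)
    near=(abs(X[...,0]-.57)<.3)&(abs(X[...,1])<.25)
    m=near&(abs(X[...,2]-.075)<.005)&(hsv[...,1]<40)&(hsv[...,2]>130)
    m=cv2.morphologyEx(m.astype(np.uint8),cv2.MORPH_OPEN,np.ones((3,3)))
    k,l,st,ce=cv2.connectedComponentsWithStats(m);i=1+np.argmax(st[1:,4]);m=l==i
    (cnt,),_=cv2.findContours(m.astype(np.uint8),cv2.RETR_EXTERNAL,cv2.CHAIN_APPROX_NONE)[0][:1],0
    q=np.array([ray(c,*p[0],.075)[:2] for p in cnt])
    f=least_squares(lambda a:np.hypot(*(q-a).T)-.15,q.mean(0),loss="soft_l1",f_scale=.002).x
    print(n,"disc",f,len(q),np.median(abs(np.hypot(*(q-f).T)-.15)))
    # pot
    # peg
    m=near&(hsv[...,1]>110)&(X[...,2]>.08)&(X[...,2]<.13)
    print("peg",m.sum(),np.nanmedian(X[m],0) if m.any() else 0,np.nanmax(X[m],0) if m.any() else 0,np.argwhere(m).mean(0))
    t=m&(X[...,2]>.116);print("pegtop",t.sum(),X[t].mean(0))
    d=near&(hsv[...,2]<80)&(abs(X[...,2]-.08)<.02)&(np.hypot(X[...,0]-f[0],X[...,1]-f[1])>.15)&(np.hypot(X[...,0]-f[0],X[...,1]-f[1])<.25)
    print("ptr",d.sum(),X[d].mean(0) if d.any() else 0)
    if d.any():
        a=np.arctan2(X[d][:,1]-f[1],X[d][:,0]-f[0]);r=np.hypot(X[d][:,1]-f[1],X[d][:,0]-f[0]);print(np.c_[a,r,X[d][:,2]].round(3)[::max(1,len(a)//25)], a.mean())
    p=near&(abs(X[...,2]-.012)<.004)
    print("plate",cv2.minAreaRect(X[p][:,:2].astype(np.float32)))
    h=near&(X[...,2]>.13)&(X[...,2]<.15)
    print("hood",h.sum(),cv2.minAreaRect(X[h][:,:2].astype(np.float32)) if h.any() else 0)
    if n=="side":cv2.imwrite("pics/crop.png",cv2.resize(c["image"][110:270,170:360,::-1],None,fx=4,fy=3.7,interpolation=cv2.INTER_CUBIC))
E
```

```text
side disc [ 0.57800936 -0.08162576] 252 0.0028836323243044
peg 147 [0.49240634 0.01789038 0.10873899] [0.50854254 0.02667578 0.12242848] [206.14285714 269.92517007]
pegtop 55 [0.49582397 0.01203991 0.119922  ]
ptr 18 [ 0.39961638 -0.03553706  0.07357504]
[[2.857 0.183 0.087]
 [2.884 0.18  0.077]
 [2.851 0.188 0.087]
 [2.853 0.191 0.089]
 [2.889 0.18  0.073]
 [2.91  0.18  0.071]
 [2.931 0.181 0.069]
 [2.859 0.194 0.086]
 [2.892 0.18  0.069]
 [2.919 0.18  0.066]
 [2.936 0.181 0.064]
 [2.853 0.198 0.087]
 [2.873 0.199 0.085]
 [2.886 0.181 0.067]
 [2.911 0.181 0.064]
 [2.933 0.181 0.061]
 [2.873 0.18  0.063]
 [2.897 0.18  0.061]] 2.8893909831185223
plate ((0.582725465297699, 0.03377619385719299), (0.5554076433181763, 0.5297383069992065), 9.641397476196289)
hood 2514 ((0.6549632549285889, -0.08390974998474121), (0.3362604081630707, 0.21005432307720184), 82.85226440429688)
scene disc [ 0.63414963 -0.09944598] 381 0.021243629364252115
peg 118 [0.50901231 0.01170723 0.11333721] [0.86980371 0.14828505 0.12261236] [181.02542373 254.71186441]
pegtop 51 [0.50076761 0.01010497 0.11889866]
ptr 11 [ 0.52391906 -0.00630952  0.09040706]
[[ 2.904  0.218  0.091]
 [ 2.915  0.223  0.08 ]
 [ 2.394  0.173  0.1  ]
 [ 2.389  0.172  0.096]
 [ 2.396  0.177  0.091]
 [ 2.39   0.181  0.09 ]
 [ 2.385  0.172  0.093]
 [ 2.381  0.175  0.091]
 [ 2.389  0.172  0.087]
 [ 2.38   0.175  0.086]
 [-0.14   0.238  0.09 ]] 2.2530443283598274
plate ((0.5261673927307129, -0.0013386905193328857), (0.4965236485004425, 0.5143378973007202), 89.53299713134766)
hood 4549 ((0.6595498323440552, -0.08526618778705597), (0.33546990156173706, 0.20503275096416473), 82.79936981201172)
```

View pics/crop.png

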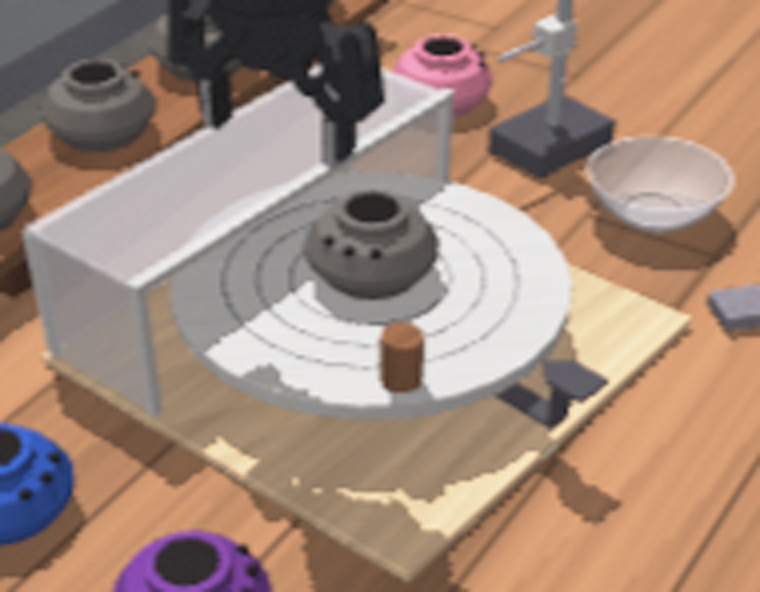

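The crop confirms it. The red-brown cylinder at crop (402,356) stands on the disc, the dark arrowhead at (575,378) is just outside the disc edge, and the grey pot is in the middle. Next I refine the axis, pointer and yaw.

Run:
```python
from h import *
from scipy.optimize import least_squares
c=np.load("pics/side.npy",allow_pickle=True).item();X=cloud(c)
hsv=cv2.cvtColor(c["image"],cv2.COLOR_RGB2HSV)
A=np.array([.578,-.082])
r=np.hypot(X[...,0]-A[0],X[...,1]-A[1])
m=(r<.19)&(abs(X[...,2]-.074)<.006)&(hsv[...,1]<60)&(hsv[...,2]>90)
rel=X[m][:,:2];a=np.arctan2(*(rel-A).T[::-1]);b=np.round(a/.06).astype(int);rr=r[m]
E=[]
for k in np.unique(b):
    s=b==k
    if s.sum()>8 : j=np.argsort(rr[s])[-2:];E+=list(rel[s][j])
E=np.array(E)
f=least_squares(lambda p:np.hypot(*(E-p[:2]).T)-p[2],[*A,.15],loss="soft_l1",f_scale=.002)
print("disc",f.x,len(E))
for yw in [0]:
  pm=(hsv[...,2]>60)&(hsv[...,1]<70)&(X[...,2]>.08)&(X[...,2]<.15)&(r<.075)
  print("pot mean",X[pm].mean(0),pm.sum())
# hood roof: z .135-.148
h=(X[...,2]>.134)&(X[...,2]<.148)&(X[...,0]>.55)&(X[...,0]<.85)&(r>.06)
h=cv2.morphologyEx(h.astype(np.uint8),cv2.MORPH_OPEN,np.ones((2,2)))>0
k,l,st,ce=cv2.connectedComponentsWithStats(h.astype(np.uint8));i=1+np.argmax(st[1:,4])
rect=cv2.minAreaRect(X[l==i][:,:2].astype(np.float32));print("hood",rect,cv2.boxPoints(rect).round(3).tolist())
# plate by rays: tan low-sat vs table
pl=(abs(X[...,2]-.012)<.006)&(hsv[...,1]<120)&(r<.29)
k,l,st,ce=cv2.connectedComponentsWithStats(cv2.morphologyEx(pl.astype(np.uint8),cv2.MORPH_OPEN,np.ones((3,3))));i=1+np.argmax(st[1:,4])
rect=cv2.minAreaRect(X[l==i][:,:2].astype(np.float32));print("plate",rect)
for v in range(198,222): print(v,' '.join(f"{hsv[v,u,2]:3d}" for u in range(296,326)))
print(bot.tip_extent)
s=bot.sense();w=bot.camera("wrist");np.save("pics/wrist.npy",w,allow_pickle=True);print(w["T_tool_cam"].round(4))
cv2.imwrite("pics/wrist0.png",w["image"][:,:,::-1])
```

```text
disc [ 0.57755965 -0.08119469  0.14610992] 210
pot mean [ 0.57688849 -0.06807909  0.12273132] 741
hood ((0.7321938872337341, -0.07248662412166595), (0.20948916673660278, 0.3331557810306549), 32.00455093383789) [[0.5550000071525574, 0.013000000268220901], [0.7319999933242798, -0.26899999380111694], [0.9089999794960022, -0.15800000727176666], [0.7329999804496765, 0.12399999797344208]]
plate ((0.5871661901473999, -0.018842190504074097), (0.23420879244804382, 0.35747289657592773), 83.32664489746094)
198 231 231 231 231 231 231 231 231 232 232 232 232 233 207 142 202 235 238 239 240 241 242 241 238 236 236 235 237 239 241
199 232 231 232 232 231 231 231 231 232 232 232 232 226 176 131 169 226 239 240 241 242 240 238 237 236 236 236 239 241 240
200 231 231 231 232 232 232 232 232 233 232 232 232 207 144 141 158 180 230 241 242 240 239 237 236 236 237 239 241 240 239
201 232 232 232 232 231 232 231 232 231 231 231 216 162 134 153 162 164 224 240 239 238 237 236 236 237 239 241 241 239 238
202 230 230 230 231 230 230 230 230 231 231 217 164 124 142 161 164 164 221 238 237 237 236 236 237 239
[... 1872 characters left out ...]
 166 201
218  82  64  66  66  67  66  67  67  85 100 106  84  61  57  57  55 109 180 160 134 213 241 240 218 169 136 125 166 200 211
219 146 113  70  64  64  66  67  86 101 105  99  77  59  55  56  56 119 222 237 234 241 239 217 168 133 122 124 179 210 213
220 158 148 130  92  64  66  85 101 105 104  98  78  59  56  56  56 210 242 242 243 239 216 166 131 119 161 188 202 213 215
221 155 154 151 145 112  73  87 101 104 107  97  74  59  58  59  56 221 243 243 239 215 165 129 115 120 177 207 210 214 217
0.0726
[[-5.000e-04  9.508e-01  3.099e-01  7.890e-02]
 [ 1.000e+00  3.000e-04  6.000e-04 -1.000e-04]
 [ 5.000e-04  3.099e-01 -9.508e-01 -7.000e-02]
 [ 0.000e+00  0.000e+00  0.000e+00  1.000e+00]]
```

View pics/wrist0.png

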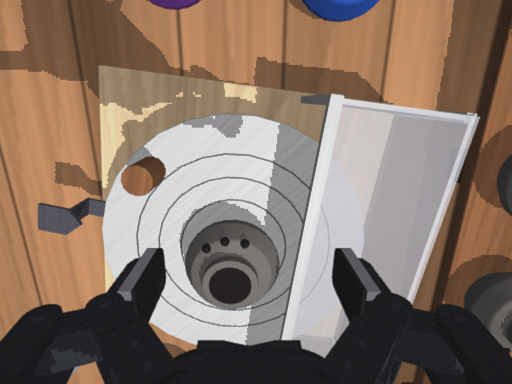

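The wrist view shows the peg at (143,176), the pointer at (58,218), the pot at (231,270) and the hood's front edge from (343,97) to (290,340). I measure in it.

```bash
cat >> h.py <<'E'
def wcam(w,s):
    from scipy.spatial.transform import Rotation as R
    T=np.eye(4);T[:3,:3]=R.from_rotvec(s["tool_rot"]).as_matrix();T[:3,3]=s["position"]
    w=dict(w);w["world_to_cam"]=np.linalg.inv(T@w["T_tool_cam"]);return w
E
python3 - <<'E'
from h import *
from scipy.optimize import least_squares
w=wcam(np.load("pics/wrist.npy",allow_pickle=True).item(),bot.sense())
g=cv2.cvtColor(w["image"],cv2.COLOR_RGB2HSV);X=cloud(w)
side=np.load("pics/side.npy",allow_pickle=True).item()
# disc edge: left/top arc
m=((abs(X[...,2]-.075)<.004)&(g[...,1]<60)).astype(np.uint8);m[:,330:]=0;m[330:]=0
m=cv2.morphologyEx(m,cv2.MORPH_OPEN,np.ones((5,5)))
k,l,st,ce=cv2.connectedComponentsWithStats(m);i=1+np.argmax(st[1:,4])
cn=max(cv2.findContours((l==i).astype(np.uint8),cv2.RETR_EXTERNAL,cv2.CHAIN_APPROX_NONE)[0],key=len)[:,0]
q=np.array([ray(w,*p,.075)[:2] for p in cn]);A=np.array([.578,-.082]);q=q[np.hypot(*(q-A).T)>.14]
f=least_squares(lambda p:np.hypot(*(q-p[:2]).T)-p[2],[*A,.15],loss="soft_l1",f_scale=.001).x;print("disc",f,len(q))
A=f[:2]
a=ray(w,343,97,.143);b=ray(w,300,295,.143);print("edge",a,b,"yaw",np.degrees(np.arctan2(a[1]-b[1],a[0]-b[0]))-90)
a=ray(w,100,67,.012);b=ray(w,300,92,.012);print("plate yaw",np.degrees(np.arctan2(*(b-a)[1::-1])))
pm=(g[...,1]>90)&(X[...,2]>.112)&(X[...,2]<.125);pm[:100]=0;pm[230:]=0
(u,v)=np.argwhere(pm).mean(0)[::-1];p=ray(w,u,v,.12)[:2]-A;print("peg",u,v,p+A,np.hypot(*p),np.arctan2(p[1],p[0]))
d=((g[...,2]<125)&(abs(X[...,2]-.089)<.006)).astype(np.uint8);d[:190]=0;d[245:]=0;d[:,110:]=0
k,l,st,ce=cv2.connectedComponentsWithStats(d);i=1+np.argmax(st[1:,4]);
cn=max(cv2.findContours((l==i).astype(np.uint8),cv2.RETR_EXTERNAL,cv2.CHAIN_APPROX_NONE)[0],key=len)
ap=cv2.approxPolyDP(cn,2.5,True)[:,0]
for (u,v) in ap:
    p=ray(w,u,v,.089)[:2]-A;print("ptr",u,v,np.hypot(*p).round(4),np.arctan2(p[1],p[0])%6.2832)
u,v=np.argwhere(l==i).mean(0)[::-1];p=ray(w,u,v,.089)[:2]-A;print("cent",np.hypot(*p),np.arctan2(p[1],p[0])%6.2832)
for (u,v) in [(306,207),(313,207),(320.5,213),(315.5,217.5),(307,212)]:
    p=ray(side,u,v,.089)[:2]-A;print("side ptr",u,v,np.hypot(*p).round(4),(np.arctan2(p[1],p[0])%6.2832).round(3))
E
```

```text
disc [ 0.5809108  -0.08325059  0.14743455] 351
edge [0.67036003 0.08004122 0.143     ] [ 0.64767921 -0.09651702  0.143     ] yaw -7.32017565683357
plate yaw -6.7213065048203475
peg 137.98435619735258 179.03249097472923 [0.4995802  0.00998833] 0.1237261658381917 2.2880846987877286
ptr 38 204 0.2093 2.861544934190046
ptr 39 229 0.2086 3.0006762935691467
ptr 66 234 0.1802 3.011365185613871
ptr 82 223 0.1631 2.9170962909493063
ptr 69 208 0.1778 2.836618370419469
cent 0.18971525529852243 2.9229681120882645
side ptr 306 207 0.1663 2.938
side ptr 313 207 0.1804 3.012
side ptr 320.5 213 0.209 2.977
side ptr 315.5 217.5 0.2104 2.868
side ptr 307 212 0.1812 2.863
```

Request:
play_rows(
  targets=[
    [0.002,-0.017,0.01,-7,-0.4],
    [0.004,-0.034,0.02,-14,-0.4],
    [0.006,-0.051,0.035,-21,-0.4],
    [0.008,-0.068,0.05,-28,-0.4],
    [0.01,-0.085,0.065,-35,-0.4],
    [0.012,-0.102,0.08,-41,-0.4],
    [0.012,-0.102,0.1,-41,-0.4],
    [0.012,-0.102,0.104,-41,-0.4],
    [0.012,-0.102,0.104,-41,-0.4],
  ],
)

```text
clock: 0.9
position: [0.4972, 0.012, 0.1981]
tool_rot: [-1.302, -2.855, 0.002]
force: [0.6, 0.8, -0.4]
gripper_width: 0.0596
finger_force: 0.0
```

Run:
```python
from h import *
s=bot.sense();w=wcam(bot.camera("wrist"),s);print(s["clock"],s["position"],s["tool_rot"],s["gripper_width"],s["force"])
c=bot.camera("side")
im=np.hstack([cv2.resize(w["image"],(400,300)),cv2.resize(c["image"][110:270,160:373],(400,300))])
cv2.imwrite("pics/a1.png",im[:,:,::-1])
```

```text
0.9 [0.49723071 0.01203785 0.19811771] [-1.30242233e+00 -2.85545882e+00  2.00401650e-03] 0.05964670296296104 [ 0.61946839  0.81342235 -0.37529937]
```

View pics/a1.png

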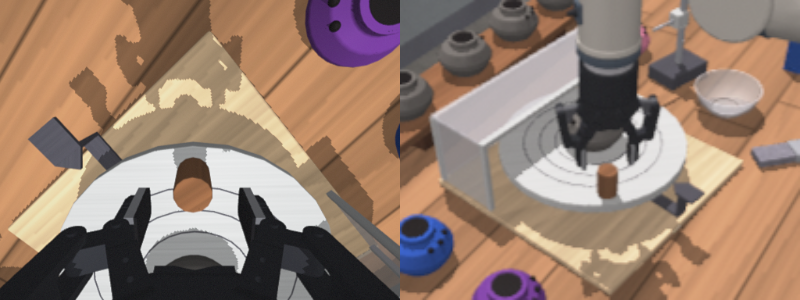

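```bash
cat >> h.py <<'E'
import json
A=np.array([.580,-.0825]);R=.125
def emit(tg,clos=-.4,cap=128,save=True):
    """tg: list of (phi,r,z,psi_deg or None); prints rows for calls of <=12"""
    st=json.load(open("st.json"));psi=st[3];P=[]
    for (f,r,z,ps) in tg:
        want=min(np.degrees(f)-90,cap) if ps is None else ps
        psi=psi+np.clip(want-psi,-7,7);P.append([A[0]+r*np.cos(f),A[1]+r*np.sin(f),z,psi])
    while P:
        ch,P=P[:12],P[12:];ps=np.radians(st[3])
        ty=np.array([np.cos(ps),np.sin(ps)]);tx=np.array([-ty[1],ty[0]]);rows=[];prev=np.zeros(3)
        for x,y,z,p in ch:
            d=np.array([x-st[0],y-st[1]]);row=np.array([d@tx,d@ty,st[2]-z]).round(3)
            if np.linalg.norm(row-prev)>.0417: print("!! step",np.linalg.norm(row-prev))
            prev=row;rows.append([*row.tolist(),-int(round(p-st[3])),clos])
        print(rows)
        d=rows[-1];xy=np.array(st[:2])+d[0]*tx+d[1]*ty
        st=[*xy,st[2]-d[2],st[3]-d[3]]
    if save: json.dump(st,open("st.json","w"))
    print("end",np.round(st,4))
def look(n=2,cam="side"):
    """peg angle from side camera n times"""
    out=[]
    for _ in range(n):
        t=bot.sense()["clock"];c=bot.camera(cam);X=cloud(c);g=cv2.cvtColor(c["image"],cv2.COLOR_RGB2HSV)
        r=np.hypot(X[...,0]-A[0],X[...,1]-A[1])
        m=(g[...,1]>110)&((g[...,0]<14)|(g[...,0]>170))&(X[...,2]>.114)&(X[...,2]<.126)&(r>.1)&(r<.15)
        if m.sum()<8: out.append((t,None,m.sum(),0));continue
        v,u=np.argwhere(m).mean(0);p=ray(c,u,v,.12)[:2]-A
        out.append((t,np.arctan2(p[1],p[0])%(2*np.pi),int(m.sum()),np.hypot(*p)))
    return out
E
python3 - <<'E'
from h import *
s=bot.sense();print(s["clock"],s["position"],look(1))
json.dump([.498,.012,.199,41],open("st.json","w"))
tg=[(2.288,R,.176,None),(2.288,R,.155,None),(2.288,R,.155,None)]
f=2.288;w=.25;dt=1/12
for i in range(6): f+=w*dt;tg.append((f,R,.155,None))
while w<1.7: w=min(w+1.0*dt,1.7);f+=w*dt;tg.append((f,R,.155,None))
f+=1.7*dt;tg.append((f,R,.155,None));print("rel",f,len(tg))
for z in(.185,.21,.22): f+=1.6*dt;tg.append((f,R,z,None))
emit(tg)
E
```

```text
1.0 [0.49843304 0.01193538 0.20059374] [(1.0, np.float64(2.2953095643401), 63, np.float64(0.12845672409795286))]
rel 4.113 28
[[-0.0, -0.0, 0.023, 0, -0.4], [-0.0, -0.0, 0.044, 0, -0.4], [-0.0, -0.0, 0.044, 0, -0.4], [-0.0, -0.003, 0.044, -1, -0.4], [-0.0, -0.006, 0.044, -2, -0.4], [-0.0, -0.008, 0.044, -4, -0.4], [-0.001, -0.011, 0.044, -5, -0.4], [-0.001, -0.013, 0.044, -6, -0.4], [-0.001, -0.016, 0.044, -7, -0.4], [-0.002, -0.019, 0.044, -9, -0.4], [-0.002, -0.024, 0.044, -11, -0.4], [-0.003, -0.029, 0.044, -13, -0.4]]
[[-0.001, -0.006, 0.0, -3, -0.4], [-0.001, -0.013, 0.0, -6, -0.4], [-0.002, -0.021, 0.0, -10, -0.4], [-0.004, -0.029, 0.0, -14, -0.4], [-0.007, -0.038, 0.0, -18, -0.4], [-0.01, -0.048, 0.0, -23, -0.4], [-0.015, -0.058, 0.0, -28, -0.4], [-0.021, -0.069, 0.0, -34, -0.4], [-0.029, -0.079, 0.0, -40, -0.4], [-0.039, -0.089, 0.0, -46, -0.4], [-0.05, -0.099, 0.0, -53, -0.4], [-0.063, -0.107, 0.0, -60, -0.4]]
[[-0.001, -0.017, 0.0, -7, -0.4], [-0.004, -0.034, 0.0, -14, -0.4], [-0.01, -0.05, 0.0, -14, -0.4], [-0.018, -0.066, 0.0, -14, -0.4], [-0.028, -0.079, -0.03, -14, -0.4], [-0.039, -0.092, -0.055, -14, -0.4], [-0.052, -0.102, -0.065, -14, -0.4]]
end [  0.5551  -0.2049   0.22   128.    ]
```

Request:
play_rows(
  targets=[
    [0,0,0.023,0,-0.4],
    [0,0,0.044,0,-0.4],
    [0,0,0.044,0,-0.4],
    [0,-0.003,0.044,-1,-0.4],
    [0,-0.006,0.044,-2,-0.4],
    [0,-0.008,0.044,-4,-0.4],
    [-0.001,-0.011,0.044,-5,-0.4],
    [-0.001,-0.013,0.044,-6,-0.4],
    [-0.001,-0.016,0.044,-7,-0.4],
    [-0.002,-0.019,0.044,-9,-0.4],
    [-0.002,-0.024,0.044,-11,-0.4],
    [-0.003,-0.029,0.044,-13,-0.4],
  ],
)

```text
clock: 2.05
position: [0.478, -0.0095, 0.1565]
tool_rot: [0.967, 2.988, 0.0]
force: [-0.1, 0.4, 0.4]
gripper_width: 0.0596
finger_force: 0.0
```

Run:
```python
from h import *
c=np.load("pics/scene.npy",allow_pickle=True).item()
print(ray(c,118,200,.0),ray(c,104,160,.2),ray(c,145,168,.025))
s=bot.sense();print(s["clock"],s["position"],s["force"])
```

```text
[ 0.59531437 -0.43307237  0.        ] [ 0.60058589 -0.42416406  0.2       ] [ 0.47154215 -0.37405623  0.025     ]
2.05 [ 0.47801921 -0.0094781   0.15647253] [-0.09012535  0.37917739  0.38996006]
```

Gauge and bowl are clear. I continue the stroke.

Request:
play_rows(
  targets=[
    [-0.001,-0.006,0.0,-3,-0.4],
    [-0.001,-0.013,0.0,-6,-0.4],
    [-0.002,-0.021,0.0,-10,-0.4],
    [-0.004,-0.029,0.0,-14,-0.4],
    [-0.007,-0.038,0.0,-18,-0.4],
    [-0.01,-0.048,0.0,-23,-0.4],
    [-0.015,-0.058,0.0,-28,-0.4],
    [-0.021,-0.069,0.0,-34,-0.4],
    [-0.029,-0.079,0.0,-40,-0.4],
    [-0.039,-0.089,0.0,-46,-0.4],
    [-0.05,-0.099,0.0,-53,-0.4],
    [-0.063,-0.107,0.0,-60,-0.4],
  ],
)

```text
clock: 3.05
position: [0.4659, -0.1337, 0.1564]
tool_rot: [-0.663, 3.07, -0.0]
force: [-0.0, -0.5, -0.1]
gripper_width: 0.0593
finger_force: 0.1
```

Request:
play_rows(
  targets=[
    [-0.001,-0.017,0.0,-7,-0.4],
    [-0.004,-0.034,0.0,-14,-0.4],
    [-0.01,-0.05,0.0,-14,-0.4],
    [-0.018,-0.066,0.0,-14,-0.4],
    [-0.028,-0.079,-0.03,-14,-0.4],
    [-0.039,-0.092,-0.055,-14,-0.4],
    [-0.052,-0.102,-0.065,-14,-0.4],
  ],
)

```text
clock: 3.63
position: [0.5564, -0.2061, 0.2255]
tool_rot: [-1.02, 2.967, -0.006]
force: [-0.1, 0.1, 0.6]
gripper_width: 0.0598
finger_force: 0.0
```

Run:
```python
from h import *
s=bot.sense();print(s["clock"],s["position"],s["force"])
for o in look(3): print(o)
for o in look(1,"scene"): print(o)
for n in ("side","scene"):
    c=bot.camera(n);cv2.imwrite(f"pics/b_{n}.png",c["image"][:,:,::-1]);print(bot.sense()["clock"])
a=cv2.imread("pics/b_side.png")[110:270,160:373];b=cv2.imread("pics/b_scene.png")[130:280,120:320]
cv2.imwrite("pics/b.png",np.hstack([cv2.resize(a,(400,300)),cv2.resize(b,(400,300))]))
```

```text
3.6333 [ 0.55641642 -0.20609771  0.22547544] [-0.07104923  0.08311157  0.64201899]
(3.6333, np.float64(4.396377525328148), 58, np.float64(0.1218327912012109))
(3.6833, np.float64(4.478044126416047), 56, np.float64(0.12224622014910845))
(3.7333, np.float64(4.566914451172051), 50, np.float64(0.12190925392163773))
(3.7833, np.float64(4.705094275583673), 56, np.float64(0.12355502773368221))
3.8833
3.9333
```

View pics/b.png

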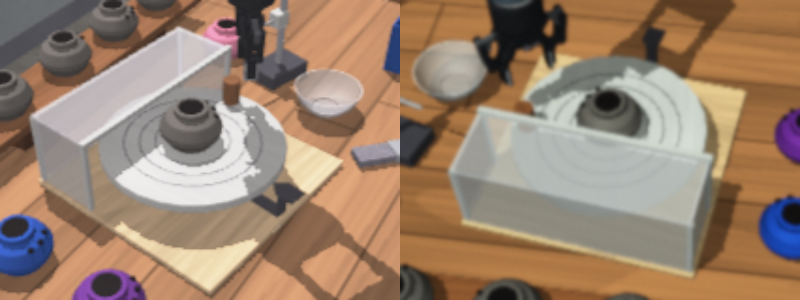

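Released cleanly at about 1.70 rad/s; the peg is at crop (232,92), about to go under the hood. I bring the hand round to the catching place.

```bash
cat >> h.py <<'E'
def goto(xy,z,psi,n,zmid=None,nd=4):
    """straight line in n rows, at zmid until the last nd rows"""
    st=json.load(open("st.json"));tg=[];k=n-nd
    for i in range(1,n+1):
        q=np.array(st[:2])+(np.array(xy)-st[:2])*min(1,i/k)-A
        zz=(st[2]+(zmid-st[2])*min(1,i/3)) if i<=k else zmid+(z-zmid)*(i-k)/nd
        tg.append((np.arctan2(q[1],q[0]),np.hypot(*q),zz,psi))
    emit(tg)
E
python3 - <<'E'
from h import *
goto(A+R*np.array([np.cos(1.85),np.sin(1.85)]),.2,16,18,.24)
E
```

```text
[[-0.01, 0.014, -0.007, 7, -0.4], [-0.02, 0.028, -0.013, 14, -0.4], [-0.03, 0.042, -0.02, 21, -0.4], [-0.041, 0.056, -0.02, 28, -0.4], [-0.051, 0.07, -0.02, 35, -0.4], [-0.061, 0.084, -0.02, 42, -0.4], [-0.071, 0.099, -0.02, 49, -0.4], [-0.081, 0.113, -0.02, 56, -0.4], [-0.091, 0.127, -0.02, 63, -0.4], [-0.101, 0.141, -0.02, 70, -0.4], [-0.111, 0.155, -0.02, 77, -0.4], [-0.122, 0.169, -0.02, 84, -0.4]]
[[0.013, 0.011, 0.0, 7, -0.4], [0.026, 0.023, 0.0, 14, -0.4], [0.026, 0.023, 0.01, 21, -0.4], [0.026, 0.023, 0.02, 28, -0.4], [0.026, 0.023, 0.03, 28, -0.4], [0.026, 0.023, 0.04, 28, -0.4]]
end [ 0.5457  0.038   0.2    16.    ]
```

Request:
play_rows(
  targets=[
    [-0.01,0.014,-0.007,7,-0.4],
    [-0.02,0.028,-0.013,14,-0.4],
    [-0.03,0.042,-0.02,21,-0.4],
    [-0.041,0.056,-0.02,28,-0.4],
    [-0.051,0.07,-0.02,35,-0.4],
    [-0.061,0.084,-0.02,42,-0.4],
    [-0.071,0.099,-0.02,49,-0.4],
    [-0.081,0.113,-0.02,56,-0.4],
    [-0.091,0.127,-0.02,63,-0.4],
    [-0.101,0.141,-0.02,70,-0.4],
    [-0.111,0.155,-0.02,77,-0.4],
    [-0.122,0.169,-0.02,84,-0.4],
  ],
)

```text
clock: 4.93
position: [0.5459, 0.0042, 0.2396]
tool_rot: [-1.235, -2.887, 0.001]
force: [0.3, -0.6, -0.1]
gripper_width: 0.06
finger_force: 0.0
```

Request:
play_rows(
  targets=[
    [0.013,0.011,0.0,7,-0.4],
    [0.026,0.023,0.0,14,-0.4],
    [0.026,0.023,0.01,21,-0.4],
    [0.026,0.023,0.02,28,-0.4],
    [0.026,0.023,0.03,28,-0.4],
    [0.026,0.023,0.04,28,-0.4],
  ],
)

```text
clock: 5.43
position: [0.5448, 0.0381, 0.1992]
tool_rot: [-1.885, -2.512, 0.002]
force: [-1.1, -0.8, -0.3]
gripper_width: 0.0599
finger_force: 0.0
```

Run:
```python
from h import *
s=bot.sense();print(s["clock"],s["position"],s["tool_rot"])
o=look(5)
for i in o: print(i)
```

```text
5.4333 [0.54480096 0.03809667 0.19923801] [-1.88467279e+00 -2.51197997e+00  1.59664553e-03]
(5.4333, np.float64(1.0264353136056192), 52, np.float64(0.12551258594074602))
(5.4833, np.float64(1.0950363611247786), 58, np.float64(0.12603010532767647))
(5.5333, np.float64(1.1602863202237736), 56, np.float64(0.1266156019576077))
(5.5833, np.float64(1.2379346448317778), 60, np.float64(0.12712510072439812))
(5.6333, np.float64(1.3098984112300602), 61, np.float64(0.12747271311277103))
```

```bash
cat >> h.py <<'E'
def stroke(head,ws,fend,wrel=1.72):
    tg=[(f,R,z,None) for f,z in head];f=head[-1][0];i=0
    while f<fend: w=ws[min(i,len(ws)-1)];i+=1;f+=w/12;tg.append((f,R,.155,None))
    for z in(.185,.21,.225): f+=wrel/12;tg.append((f,R,z,None))
    print(len(tg),"end phi",f);emit(tg)
E
python3 - <<'E'
from h import *
stroke([(1.83,.2),(1.82,.2),(1.84,.198),(1.91,.18),(2.01,.16),(2.135,.155)],[1.55]*3+[1.58,1.62,1.66,1.7,1.74,1.77,1.8],4.0)
E
```

```text
23 end phi 4.541666666666668
[[-0.0, 0.002, 0.0, 1, -0.4], [-0.0, 0.003, 0.0, 2, -0.4], [-0.0, 0.001, 0.002, 1, -0.4], [-0.001, -0.008, 0.02, -3, -0.4], [-0.002, -0.02, 0.04, -9, -0.4], [-0.005, -0.035, 0.045, -16, -0.4], [-0.011, -0.051, 0.045, -23, -0.4], [-0.018, -0.065, 0.045, -30, -0.4], [-0.028, -0.078, 0.045, -37, -0.4], [-0.039, -0.09, 0.045, -44, -0.4], [-0.052, -0.101, 0.045, -51, -0.4], [-0.066, -0.11, 0.045, -58, -0.4]]
[[-0.002, -0.018, 0.0, -7, -0.4], [-0.007, -0.035, 0.0, -14, -0.4], [-0.015, -0.052, 0.0, -21, -0.4], [-0.025, -0.068, 0.0, -28, -0.4], [-0.037, -0.082, 0.0, -35, -0.4], [-0.052, -0.094, 0.0, -42, -0.4], [-0.068, -0.104, 0.0, -49, -0.4], [-0.085, -0.111, 0.0, -54, -0.4], [-0.102, -0.115, -0.03, -54, -0.4], [-0.12, -0.117, -0.055, -54, -0.4], [-0.138, -0.116, -0.07, -54, -0.4]]
end [  0.5589  -0.2053   0.225  128.    ]
```

Request:
play_rows(
  targets=[
    [0,0.002,0.0,1,-0.4],
    [0,0.003,0.0,2,-0.4],
    [0,0.001,0.002,1,-0.4],
    [-0.001,-0.008,0.02,-3,-0.4],
    [-0.002,-0.02,0.04,-9,-0.4],
    [-0.005,-0.035,0.045,-16,-0.4],
    [-0.011,-0.051,0.045,-23,-0.4],
    [-0.018,-0.065,0.045,-30,-0.4],
    [-0.028,-0.078,0.045,-37,-0.4],
    [-0.039,-0.09,0.045,-44,-0.4],
    [-0.052,-0.101,0.045,-51,-0.4],
    [-0.066,-0.11,0.045,-58,-0.4],
  ],
)

```text
clock: 6.68
position: [0.4576, -0.0562, 0.1561]
tool_rot: [0.426, 3.112, -0.0]
force: [0.4, -0.4, -0.7]
gripper_width: 0.06
finger_force: 0.0
```

Request:
play_rows(
  targets=[
    [-0.002,-0.018,0.0,-7,-0.4],
    [-0.007,-0.035,0.0,-14,-0.4],
    [-0.015,-0.052,0.0,-21,-0.4],
    [-0.025,-0.068,0.0,-28,-0.4],
    [-0.037,-0.082,0.0,-35,-0.4],
    [-0.052,-0.094,0.0,-42,-0.4],
    [-0.068,-0.104,0.0,-49,-0.4],
    [-0.085,-0.111,0.0,-54,-0.4],
    [-0.102,-0.115,-0.03,-54,-0.4],
    [-0.12,-0.117,-0.055,-54,-0.4],
    [-0.138,-0.116,-0.07,-54,-0.4],
  ],
)

```text
clock: 7.6
position: [0.5599, -0.2062, 0.2289]
tool_rot: [-1.023, 2.968, -0.004]
force: [0.7, -1.3, 0.7]
gripper_width: 0.0598
finger_force: 0.0
```

Run:
```python
from h import *
s=bot.sense();print(s["clock"],s["position"],s["force"])
for i in look(4): print(i)
goto(A+R*np.array([np.cos(1.85),np.sin(1.85)]),.2,16,18,.24)
```

```text
7.6 [ 0.55989172 -0.20624449  0.22891955] [ 0.72079477 -1.2992438   0.74498267]
(7.6, np.float64(4.456336034956653), 53, np.float64(0.12296772558699012))
(7.65, np.float64(4.543133927028347), 56, np.float64(0.12260376277333399))
(7.7, np.float64(4.615499693925417), 46, np.float64(0.12256471122225207))
(7.75, np.float64(4.695927499911009), 42, np.float64(0.1216787946696927))
[[-0.01, 0.014, -0.005, 7, -0.4], [-0.02, 0.029, -0.01, 14, -0.4], [-0.03, 0.043, -0.015, 21, -0.4], [-0.04, 0.057, -0.015, 28, -0.4], [-0.05, 0.071, -0.015, 35, -0.4], [-0.06, 0.086, -0.015, 42, -0.4], [-0.07, 0.1, -0.015, 49, -0.4], [-0.079, 0.114, -0.015, 56, -0.4], [-0.089, 0.128, -0.015, 63, -0.4], [-0.099, 0.143, -0.015, 70, -0.4], [-0.109, 0.157, -0.015, 77, -0.4], [-0.119, 0.171, -0.015, 84, -0.4]]
[[0.013, 0.012, 0.0, 7, -0.4], [0.026, 0.023, 0.0, 14, -0.4], [0.026, 0.023, 0.01, 21, -0.4], [0.026, 0.023, 0.02, 28, -0.4], [0.026, 0.023, 0.03, 28, -0.4], [0.026, 0.023, 0.04, 28, -0.4]]
end [ 0.5458  0.0374  0.2    16.    ]
```

Run:
```python
from h import *
json.dump([.5589,-.2053,.225,128],open("st.json","w"))
goto(A+R*np.array([np.cos(1.65),np.sin(1.65)]),.2,6,18,.24,3)
```

```text
[[-0.011, 0.013, -0.005, 7, -0.4], [-0.021, 0.025, -0.01, 14, -0.4], [-0.032, 0.038, -0.015, 21, -0.4], [-0.043, 0.05, -0.015, 28, -0.4], [-0.054, 0.063, -0.015, 35, -0.4], [-0.064, 0.075, -0.015, 42, -0.4], [-0.075, 0.088, -0.015, 49, -0.4], [-0.086, 0.1, -0.015, 56, -0.4], [-0.097, 0.113, -0.015, 63, -0.4], [-0.107, 0.125, -0.015, 70, -0.4], [-0.118, 0.138, -0.015, 77, -0.4], [-0.129, 0.15, -0.015, 84, -0.4]]
[[0.012, 0.012, 0.0, 7, -0.4], [0.023, 0.024, 0.0, 14, -0.4], [0.034, 0.036, 0.0, 21, -0.4], [0.034, 0.036, 0.013, 28, -0.4], [0.034, 0.036, 0.027, 35, -0.4], [0.034, 0.036, 0.04, 38, -0.4]]
end [0.5705 0.0418 0.2    6.    ]
```

Request:
play_rows(
  targets=[
    [-0.011,0.013,-0.005,7,-0.4],
    [-0.021,0.025,-0.01,14,-0.4],
    [-0.032,0.038,-0.015,21,-0.4],
    [-0.043,0.05,-0.015,28,-0.4],
    [-0.054,0.063,-0.015,35,-0.4],
    [-0.064,0.075,-0.015,42,-0.4],
    [-0.075,0.088,-0.015,49,-0.4],
    [-0.086,0.1,-0.015,56,-0.4],
    [-0.097,0.113,-0.015,63,-0.4],
    [-0.107,0.125,-0.015,70,-0.4],
    [-0.118,0.138,-0.015,77,-0.4],
    [-0.129,0.15,-0.015,84,-0.4],
  ],
)

```text
clock: 8.8
position: [0.5668, -0.0067, 0.2391]
tool_rot: [-1.234, -2.886, 0.002]
force: [0.8, 0.0, 0.5]
gripper_width: 0.0598
finger_force: 0.0
```

Request:
play_rows(
  targets=[
    [0.012,0.012,0.0,7,-0.4],
    [0.023,0.024,0.0,14,-0.4],
    [0.034,0.036,0.0,21,-0.4],
    [0.034,0.036,0.013,28,-0.4],
    [0.034,0.036,0.027,35,-0.4],
    [0.034,0.036,0.04,38,-0.4],
  ],
)

```text
clock: 9.3
position: [0.5691, 0.0423, 0.1988]
tool_rot: [-2.107, -2.328, 0.003]
force: [0.1, 0.2, -0.2]
gripper_width: 0.0593
finger_force: 0.0
```

Run:
```python
from h import *
s=bot.sense();print(s["clock"],s["position"],s["tool_rot"])
for i in look(3): print(i)
```

```text
9.3 [0.56906089 0.0423211  0.1987759 ] [-2.10661312 -2.32832487  0.00264767]
(9.3, np.float64(1.1339282195998308), 35, np.float64(0.13042499249615055))
(9.35, np.float64(1.2117591810021864), 29, np.float64(0.13159828296847845))
(9.4, np.float64(1.318672021412537), 23, np.float64(0.13294257468545112))
```

```bash
sed -i 's/st\[2\]-z\]).round(3)/st[2]-z])*2).round(3)\/2/; s/row=np.array/row=(np.array/' h.py
python3 - <<'E'
from h import *
stroke([(1.66,.2),(1.72,.2),(1.82,.19),(1.945,.165),(2.075,.155),(2.205,.155)],[1.6]*5+[1.62,1.64,1.66,1.68],4.0,1.6)
E
```

```text
23 end phi 4.521666666666668
[[0.0005, -0.0015, -0.0, 1, -0.4], [0.0005, -0.009, -0.0, -3, -0.4], [-0.001, -0.0215, 0.01, -8, -0.4], [-0.004, -0.037, 0.035, -15, -0.4], [-0.0095, -0.052, 0.045, -22, -0.4], [-0.0165, -0.0665, 0.045, -29, -0.4], [-0.026, -0.0805, 0.045, -36, -0.4], [-0.037, -0.093, 0.045, -43, -0.4], [-0.05, -0.1035, 0.045, -50, -0.4], [-0.064, -0.1125, 0.045, -57, -0.4], [-0.079, -0.12, 0.045, -64, -0.4], [-0.095, -0.125, 0.045, -71, -0.4]]
[[-0.0025, -0.017, -0.0, -7, -0.4], [-0.008, -0.0335, -0.0, -14, -0.4], [-0.015, -0.049, -0.0, -21, -0.4], [-0.025, -0.064, -0.0, -28, -0.4], [-0.036, -0.077, -0.0, -35, -0.4], [-0.0495, -0.0885, -0.0, -42, -0.4], [-0.064, -0.098, -0.0, -49, -0.4], [-0.08, -0.1055, -0.0, -51, -0.4], [-0.096, -0.11, -0.03, -51, -0.4], [-0.1125, -0.113, -0.055, -51, -0.4], [-0.129, -0.1135, -0.07, -51, -0.4]]
end [  0.5563  -0.2054   0.225  128.    ]
```

Request:
play_rows(
  targets=[
    [0.0005,-0.0015,0,1,-0.4],
    [0.0005,-0.009,0,-3,-0.4],
    [-0.001,-0.0215,0.01,-8,-0.4],
    [-0.004,-0.037,0.035,-15,-0.4],
    [-0.0095,-0.052,0.045,-22,-0.4],
    [-0.0165,-0.0665,0.045,-29,-0.4],
    [-0.026,-0.0805,0.045,-36,-0.4],
    [-0.037,-0.093,0.045,-43,-0.4],
    [-0.05,-0.1035,0.045,-50,-0.4],
    [-0.064,-0.1125,0.045,-57,-0.4],
    [-0.079,-0.12,0.045,-64,-0.4],
    [-0.095,-0.125,0.045,-71,-0.4],
  ],
)

```text
clock: 10.45
position: [0.4556, -0.0663, 0.1572]
tool_rot: [0.344, 3.121, -0.0]
force: [0.1, -0.7, 0.6]
gripper_width: 0.0598
finger_force: 0.0
```

Request:
play_rows(
  targets=[
    [-0.0025,-0.017,0,-7,-0.4],
    [-0.008,-0.0335,0,-14,-0.4],
    [-0.015,-0.049,0,-21,-0.4],
    [-0.025,-0.064,0,-28,-0.4],
    [-0.036,-0.077,0,-35,-0.4],
    [-0.0495,-0.0885,0,-42,-0.4],
    [-0.064,-0.098,0,-49,-0.4],
    [-0.08,-0.1055,0,-51,-0.4],
    [-0.096,-0.11,-0.03,-51,-0.4],
    [-0.1125,-0.113,-0.055,-51,-0.4],
    [-0.129,-0.1135,-0.07,-51,-0.4],
  ],
)

```text
clock: 11.37
position: [0.5572, -0.2063, 0.2302]
tool_rot: [-1.021, 2.967, -0.005]
force: [1.0, -0.5, 0.6]
gripper_width: 0.0595
finger_force: 0.0
```

Run:
```python
from h import *
s=bot.sense();print(s["clock"],s["position"],s["force"])
for i in look(4): print(i)
goto(A+R*np.array([np.cos(1.75),np.sin(1.75)])+[0,.0],.2,10,18,.24,3)
```

```text
11.3667 [ 0.55723465 -0.206257    0.23020395] [ 1.04721079 -0.49018973  0.55441318]
(11.3667, np.float64(4.392315795273727), 55, np.float64(0.12272653294581869))
(11.4167, np.float64(4.472081467548217), 56, np.float64(0.12201825966681211))
(11.4667, np.float64(4.545236657293562), 55, np.float64(0.12252182789192444))
(11.5167, np.float64(4.616542268155644), 48, np.float64(0.12315616954755138))
[[-0.01, 0.013, -0.005, 7, -0.4], [-0.0205, 0.0255, -0.01, 14, -0.4], [-0.0305, 0.0385, -0.015, 21, -0.4], [-0.0405, 0.0515, -0.015, 28, -0.4], [-0.051, 0.0645, -0.015, 35, -0.4], [-0.061, 0.077, -0.015, 42, -0.4], [-0.071, 0.09, -0.015, 49, -0.4], [-0.0815, 0.103, -0.015, 56, -0.4], [-0.0915, 0.1155, -0.015, 63, -0.4], [-0.1015, 0.1285, -0.015, 70, -0.4], [-0.112, 0.1415, -0.015, 77, -0.4], [-0.122, 0.1545, -0.015, 84, -0.4]]
[[0.0115, 0.0115, 0.0, 7, -0.4], [0.023, 0.023, 0.0, 14, -0.4], [0.035, 0.0345, 0.0, 21, -0.4], [0.035, 0.0345, 0.0135, 28, -0.4], [0.035, 0.0345, 0.0265, 34, -0.4], [0.035, 0.0345, 0.04, 34, -0.4]]
end [ 0.5578  0.0406  0.2    10.    ]
```

Request:
play_rows(
  targets=[
    [-0.01,0.013,-0.005,7,-0.4],
    [-0.0205,0.0255,-0.01,14,-0.4],
    [-0.0305,0.0385,-0.015,21,-0.4],
    [-0.0405,0.0515,-0.015,28,-0.4],
    [-0.051,0.0645,-0.015,35,-0.4],
    [-0.061,0.077,-0.015,42,-0.4],
    [-0.071,0.09,-0.015,49,-0.4],
    [-0.0815,0.103,-0.015,56,-0.4],
    [-0.0915,0.1155,-0.015,63,-0.4],
    [-0.1015,0.1285,-0.015,70,-0.4],
    [-0.112,0.1415,-0.015,77,-0.4],
    [-0.122,0.1545,-0.015,84,-0.4],
  ],
)

```text
clock: 12.57
position: [0.5557, -0.0075, 0.2392]
tool_rot: [-1.234, -2.886, 0.001]
force: [-0.5, -0.1, 0.9]
gripper_width: 0.0598
finger_force: 0.0
```

Request:
play_rows(
  targets=[
    [0.0115,0.0115,0.0,7,-0.4],
    [0.023,0.023,0.0,14,-0.4],
    [0.035,0.0345,0.0,21,-0.4],
    [0.035,0.0345,0.0135,28,-0.4],
    [0.035,0.0345,0.0265,34,-0.4],
    [0.035,0.0345,0.04,34,-0.4],
  ],
)

```text
clock: 13.07
position: [0.5564, 0.0411, 0.1991]
tool_rot: [-2.021, -2.403, 0.002]
force: [-0.4, 0.2, -0.2]
gripper_width: 0.0599
finger_force: 0.0
```

Run:
```python
from h import *
s=bot.sense();print(s["clock"],s["position"])
for i in look(5): print(i)
```

```text
13.0667 [0.55641167 0.04110485 0.19909756]
(13.0667, None, np.int64(0), 0)
(13.1167, None, np.int64(0), 0)
(13.1667, None, np.int64(0), 0)
(13.2167, np.float64(0.8954184504100157), 11, np.float64(0.12536063260702063))
(13.2667, np.float64(0.9280389318603532), 29, np.float64(0.12476601782032418))
```

Run:
```python
from h import *
for i in look(4): print(i)
```

```text
(13.3167, np.float64(0.9634209967366547), 46, np.float64(0.1253431984261772))
(13.3667, np.float64(1.0101899534908803), 48, np.float64(0.1255519498238086))
(13.4167, np.float64(1.078742155165624), 54, np.float64(0.12591426820724647))
(13.4667, np.float64(1.1365776770318934), 52, np.float64(0.126609751906777))
```

Run:
```python
from h import *
stroke([(1.72,.2),(1.69,.2),(1.67,.2),(1.69,.2),(1.765,.19),(1.87,.165),(1.98,.155),(2.09,.155)],[1.36]*6+[1.42,1.49,1.56,1.63,1.7,1.74,1.76],3.95,1.7)
```

```text
26 end phi 4.429999999999999
[[-0.0, 0.0035, -0.0, 1, -0.4], [-0.0005, 0.0075, -0.0, 3, -0.4], [-0.0005, 0.01, -0.0, 4, -0.4], [-0.0005, 0.0075, -0.0, 3, -0.4], [-0.0, -0.002, 0.01, -1, -0.4], [-0.001, -0.015, 0.035, -7, -0.4], [-0.0035, -0.0285, 0.045, -13, -0.4], [-0.0075, -0.0415, 0.045, -20, -0.4], [-0.013, -0.055, 0.045, -26, -0.4], [-0.02, -0.067, 0.045, -33, -0.4], [-0.0285, -0.0785, 0.045, -39, -0.4], [-0.038, -0.089, 0.045, -46, -0.4]]
[[-0.0005, -0.014, -0.0, -6, -0.4], [-0.003, -0.028, -0.0, -13, -0.4], [-0.007, -0.042, -0.0, -19, -0.4], [-0.013, -0.0565, -0.0, -26, -0.4], [-0.0215, -0.0705, -0.0, -33, -0.4], [-0.032, -0.084, -0.0, -40, -0.4], [-0.0445, -0.096, -0.0, -47, -0.4], [-0.059, -0.107, -0.0, -54, -0.4], [-0.0755, -0.1155, -0.0, -61, -0.4], [-0.0925, -0.1215, -0.0, -68, -0.4], [-0.1105, -0.1245, -0.0, -72, -0.4], [-0.1285, -0.1255, -0.03, -72, -0.4]]
[[-0.007, -0.016, -0.025, 0, -0.4], [-0.0165, -0.031, -0.04, 0, -0.4]]
end [  0.5452  -0.2024   0.225  128.    ]
```

Request:
play_rows(
  targets=[
    [0,0.0035,0,1,-0.4],
    [-0.0005,0.0075,0,3,-0.4],
    [-0.0005,0.01,0,4,-0.4],
    [-0.0005,0.0075,0,3,-0.4],
    [0,-0.002,0.01,-1,-0.4],
    [-0.001,-0.015,0.035,-7,-0.4],
    [-0.0035,-0.0285,0.045,-13,-0.4],
    [-0.0075,-0.0415,0.045,-20,-0.4],
    [-0.013,-0.055,0.045,-26,-0.4],
    [-0.02,-0.067,0.045,-33,-0.4],
    [-0.0285,-0.0785,0.045,-39,-0.4],
    [-0.038,-0.089,0.045,-46,-0.4],
  ],
)

```text
clock: 14.52
position: [0.4759, -0.0124, 0.156]
tool_rot: [0.908, 3.008, 0.0]
force: [0.0, -0.5, 0.0]
gripper_width: 0.0599
finger_force: 0.0
```

Request:
play_rows(
  targets=[
    [-0.0005,-0.014,0,-6,-0.4],
    [-0.003,-0.028,0,-13,-0.4],
    [-0.007,-0.042,0,-19,-0.4],
    [-0.013,-0.0565,0,-26,-0.4],
    [-0.0215,-0.0705,0,-33,-0.4],
    [-0.032,-0.084,0,-40,-0.4],
    [-0.0445,-0.096,0,-47,-0.4],
    [-0.059,-0.107,0,-54,-0.4],
    [-0.0755,-0.1155,0,-61,-0.4],
    [-0.0925,-0.1215,0,-68,-0.4],
    [-0.1105,-0.1245,0,-72,-0.4],
    [-0.1285,-0.1255,-0.03,-72,-0.4],
  ],
)

```text
clock: 15.52
position: [0.5113, -0.1874, 0.1795]
tool_rot: [1.015, -2.963, -0.011]
force: [-0.3, -0.0, -0.7]
gripper_width: 0.0598
finger_force: 0.0
```

Request:
play_rows(
  targets=[
    [-0.007,-0.016,-0.025,0,-0.4],
    [-0.0165,-0.031,-0.04,0,-0.4],
  ],
)

```text
clock: 15.68
position: [0.5463, -0.2024, 0.2289]
tool_rot: [-1.02, 2.97, -0.004]
force: [1.5, 0.1, 1.0]
gripper_width: 0.0597
finger_force: 0.0
```

Run:
```python
from h import *
s=bot.sense();print(s["clock"],s["position"],s["force"])
for i in look(4): print(i)
goto(A+R*np.array([np.cos(1.7),np.sin(1.7)])+[0,.0],.2,8,17,.24,3)
```

```text
15.6833 [ 0.54633937 -0.20244846  0.22893028] [1.47032219 0.13594231 0.99731705]
(15.6833, np.float64(4.32111105108709), 57, np.float64(0.12213285217388874))
(15.7333, np.float64(4.413166543359765), 54, np.float64(0.12274145061118925))
(15.7833, np.float64(4.504359731626593), 53, np.float64(0.12284010383109953))
(15.8333, np.float64(4.59166426183611), 53, np.float64(0.12235952216458608))
[[-0.012, 0.013, -0.005, 7, -0.4], [-0.0235, 0.026, -0.01, 14, -0.4], [-0.0355, 0.0385, -0.015, 21, -0.4], [-0.047, 0.0515, -0.015, 28, -0.4], [-0.059, 0.0645, -0.015, 35, -0.4], [-0.0705, 0.0775, -0.015, 42, -0.4], [-0.0825, 0.0905, -0.015, 49, -0.4], [-0.094, 0.103, -0.015, 56, -0.4], [-0.106, 0.116, -0.015, 63, -0.4], [-0.118, 0.129, -0.015, 70, -0.4], [-0.1295, 0.142, -0.015, 77, -0.4], [-0.1415, 0.155, -0.015, 84, -0.4]]
[[0.0115, 0.013, 0.0, 7, -0.4], [0.023, 0.026, 0.0, 14, -0.4], [0.023, 0.026, 0.0135, 21, -0.4], [0.023, 0.026, 0.0265, 28, -0.4], [0.023, 0.026, 0.04, 35, -0.4]]
end [0.564  0.0414 0.2    9.    ]
```

Request:
play_rows(
  targets=[
    [-0.012,0.013,-0.005,7,-0.4],
    [-0.0235,0.026,-0.01,14,-0.4],
    [-0.0355,0.0385,-0.015,21,-0.4],
    [-0.047,0.0515,-0.015,28,-0.4],
    [-0.059,0.0645,-0.015,35,-0.4],
    [-0.0705,0.0775,-0.015,42,-0.4],
    [-0.0825,0.0905,-0.015,49,-0.4],
    [-0.094,0.103,-0.015,56,-0.4],
    [-0.106,0.116,-0.015,63,-0.4],
    [-0.118,0.129,-0.015,70,-0.4],
    [-0.1295,0.142,-0.015,77,-0.4],
    [-0.1415,0.155,-0.015,84,-0.4],
  ],
)

```text
clock: 16.88
position: [0.5604, 0.0088, 0.2388]
tool_rot: [-1.235, -2.885, 0.003]
force: [0.8, -0.0, -0.2]
gripper_width: 0.0599
finger_force: 0.0
```

Request:
play_rows(
  targets=[
    [0.0115,0.013,0.0,7,-0.4],
    [0.023,0.026,0.0,14,-0.4],
    [0.023,0.026,0.0135,21,-0.4],
    [0.023,0.026,0.0265,28,-0.4],
    [0.023,0.026,0.04,35,-0.4],
  ],
)

```text
clock: 17.3
position: [0.5632, 0.0429, 0.1987]
tool_rot: [-2.045, -2.383, 0.004]
force: [0.8, -0.5, -0.2]
gripper_width: 0.0596
finger_force: 0.0
```

Run:
```python
from h import *
s=bot.sense();print(s["clock"],s["position"])
for i in look(3): print(i)
```

```text
17.3 [0.56316302 0.04290095 0.19866053]
(17.3, np.float64(0.9132943728785946), 21, np.float64(0.125081980477495))
(17.35, np.float64(0.9647378410425498), 37, np.float64(0.12658055149667535))
(17.4, np.float64(1.0163588477283978), 53, np.float64(0.12586189678205312))
```

Run:
```python
from h import *
for i in look(1): print(i)
```

```text
(17.45, np.float64(1.0857560966452127), 45, np.float64(0.12690849974007032))
```

Run:
```python
from h import *
stroke([(1.68,.2),(1.67,.2),(1.68,.2),(1.745,.196),(1.855,.183),(1.985,.16),(2.115,.155),(2.245,.155)],[1.6]*7+[1.63,1.66,1.69,1.72,1.74],3.95,1.68)
```

```text
24 end phi 4.446666666666665
[[-0.0, 0.0025, -0.0, 3, -0.4], [-0.0, 0.0035, -0.0, 3, -0.4], [-0.0, 0.0025, -0.0, 3, -0.4], [0.0, -0.0055, 0.004, -1, -0.4], [-0.001, -0.0195, 0.017, -7, -0.4], [-0.004, -0.0355, 0.04, -14, -0.4], [-0.009, -0.051, 0.045, -21, -0.4], [-0.0165, -0.0655, 0.045, -28, -0.4], [-0.0255, -0.0795, 0.045, -35, -0.4], [-0.0365, -0.092, 0.045, -42, -0.4], [-0.049, -0.103, 0.045, -49, -0.4], [-0.063, -0.112, 0.045, -56, -0.4]]
[[-0.002, -0.0165, -0.0, -7, -0.4], [-0.0065, -0.0325, -0.0, -14, -0.4], [-0.0135, -0.0475, -0.0, -21, -0.4], [-0.022, -0.062, -0.0, -28, -0.4], [-0.033, -0.0755, -0.0, -35, -0.4], [-0.0455, -0.0875, -0.0, -42, -0.4], [-0.0605, -0.098, -0.0, -49, -0.4], [-0.0765, -0.106, -0.0, -56, -0.4], [-0.0935, -0.112, -0.0, -63, -0.4], [-0.111, -0.115, -0.03, -63, -0.4], [-0.1285, -0.1155, -0.055, -63, -0.4], [-0.146, -0.114, -0.07, -63, -0.4]]
end [  0.5474  -0.2033   0.225  128.    ]
```

Request:
play_rows(
  targets=[
    [0,0.0025,0,3,-0.4],
    [0,0.0035,0,3,-0.4],
    [0,0.0025,0,3,-0.4],
    [0,-0.0055,0.004,-1,-0.4],
    [-0.001,-0.0195,0.017,-7,-0.4],
    [-0.004,-0.0355,0.04,-14,-0.4],
    [-0.009,-0.051,0.045,-21,-0.4],
    [-0.0165,-0.0655,0.045,-28,-0.4],
    [-0.0255,-0.0795,0.045,-35,-0.4],
    [-0.0365,-0.092,0.045,-42,-0.4],
    [-0.049,-0.103,0.045,-49,-0.4],
    [-0.063,-0.112,0.045,-56,-0.4],
  ],
)

```text
clock: 18.5
position: [0.463, -0.0378, 0.1564]
tool_rot: [0.667, 3.069, -0.001]
force: [-0.6, -1.3, 1.1]
gripper_width: 0.0596
finger_force: 0.0
```

Request:
play_rows(
  targets=[
    [-0.002,-0.0165,0,-7,-0.4],
    [-0.0065,-0.0325,0,-14,-0.4],
    [-0.0135,-0.0475,0,-21,-0.4],
    [-0.022,-0.062,0,-28,-0.4],
    [-0.033,-0.0755,0,-35,-0.4],
    [-0.0455,-0.0875,0,-42,-0.4],
    [-0.0605,-0.098,0,-49,-0.4],
    [-0.0765,-0.106,0,-56,-0.4],
    [-0.0935,-0.112,0,-63,-0.4],
    [-0.111,-0.115,-0.03,-63,-0.4],
    [-0.1285,-0.1155,-0.055,-63,-0.4],
    [-0.146,-0.114,-0.07,-63,-0.4],
  ],
)

```text
clock: 19.5
position: [0.5485, -0.2035, 0.2294]
tool_rot: [-1.02, 2.969, -0.005]
force: [0.4, -0.0, 0.8]
gripper_width: 0.0596
finger_force: 0.0
```

Run:
```python
from h import *
s=bot.sense();print(s["clock"],s["position"],s["force"])
for i in look(4): print(i)
goto(A+R*np.array([np.cos(1.7),np.sin(1.7)])+[0,.0],.2,9,17,.24,3)
```

```text
19.5 [ 0.54854154 -0.20345561  0.22943031] [ 0.39491001 -0.04749453  0.75163099]
(19.5, np.float64(4.311826218601832), 56, np.float64(0.12230762471575692))
(19.55, np.float64(4.3987643063711594), 56, np.float64(0.12287752513449927))
(19.6, np.float64(4.482460490822312), 53, np.float64(0.12260003075642018))
(19.65, np.float64(4.5711607078474), 50, np.float64(0.12320112773944916))
[[-0.0115, 0.013, -0.005, 7, -0.4], [-0.0235, 0.026, -0.01, 14, -0.4], [-0.035, 0.039, -0.015, 21, -0.4], [-0.047, 0.052, -0.015, 28, -0.4], [-0.0585, 0.0655, -0.015, 35, -0.4], [-0.07, 0.0785, -0.015, 42, -0.4], [-0.082, 0.0915, -0.015, 49, -0.4], [-0.0935, 0.1045, -0.015, 56, -0.4], [-0.1055, 0.1175, -0.015, 63, -0.4], [-0.117, 0.1305, -0.015, 70, -0.4], [-0.1285, 0.1435, -0.015, 77, -0.4], [-0.1405, 0.1565, -0.015, 84, -0.4]]
[[0.012, 0.013, 0.0, 7, -0.4], [0.0235, 0.026, 0.0, 14, -0.4], [0.0235, 0.026, 0.0135, 21, -0.4], [0.0235, 0.026, 0.0265, 28, -0.4], [0.0235, 0.026, 0.04, 35, -0.4]]
end [0.5641 0.0415 0.2    9.    ]
```

Request:
play_rows(
  targets=[
    [-0.0115,0.013,-0.005,7,-0.4],
    [-0.0235,0.026,-0.01,14,-0.4],
    [-0.035,0.039,-0.015,21,-0.4],
    [-0.047,0.052,-0.015,28,-0.4],
    [-0.0585,0.0655,-0.015,35,-0.4],
    [-0.07,0.0785,-0.015,42,-0.4],
    [-0.082,0.0915,-0.015,49,-0.4],
    [-0.0935,0.1045,-0.015,56,-0.4],
    [-0.1055,0.1175,-0.015,63,-0.4],
    [-0.117,0.1305,-0.015,70,-0.4],
    [-0.1285,0.1435,-0.015,77,-0.4],
    [-0.1405,0.1565,-0.015,84,-0.4],
  ],
)

```text
clock: 20.7
position: [0.5609, 0.0084, 0.239]
tool_rot: [-1.233, -2.887, 0.003]
force: [0.1, 0.4, -1.1]
gripper_width: 0.0596
finger_force: 0.0
```

Request:
play_rows(
  targets=[
    [0.012,0.013,0.0,7,-0.4],
    [0.0235,0.026,0.0,14,-0.4],
    [0.0235,0.026,0.0135,21,-0.4],
    [0.0235,0.026,0.0265,28,-0.4],
    [0.0235,0.026,0.04,35,-0.4],
  ],
)

```text
clock: 21.12
position: [0.5633, 0.0429, 0.1989]
tool_rot: [-2.044, -2.384, 0.003]
force: [0.2, 0.1, 0.2]
gripper_width: 0.0595
finger_force: 0.0
```

Run:
```python
from h import *
s=bot.sense();print(s["clock"],s["position"])
for i in look(4): print(i)
```

```text
21.1167 [0.56331838 0.04290451 0.19885351]
(21.1167, None, np.int64(0), 0)
(21.1667, None, np.int64(5), 0)
(21.2167, np.float64(0.9329203941509441), 24, np.float64(0.12704719803081482))
(21.2667, np.float64(0.9585770995551758), 42, np.float64(0.12570403069273062))
```

Run:
```python
from h import *
for i in look(2): print(i)
```

```text
(21.3167, np.float64(1.0241753213750762), 49, np.float64(0.12688761093968765))
(21.3667, np.float64(1.0887203305912205), 46, np.float64(0.12812572092733707))
```

Run:
```python
from h import *
stroke([(1.68,.2),(1.67,.2),(1.67,.2),(1.725,.196),(1.832,.183),(1.957,.16),(2.082,.155),(2.207,.155)],[1.55]*7+[1.59,1.63,1.67,1.7,1.72],3.9,1.66)
```

```text
24 end phi 4.362000000000002
[[-0.0, 0.0025, -0.0, 3, -0.4], [-0.0, 0.0035, -0.0, 3, -0.4], [-0.0, 0.0035, -0.0, 3, -0.4], [0.0, -0.0035, 0.004, 0, -0.4], [-0.0005, -0.0165, 0.017, -6, -0.4], [-0.003, -0.032, 0.04, -13, -0.4], [-0.0075, -0.047, 0.045, -20, -0.4], [-0.014, -0.0615, 0.045, -27, -0.4], [-0.0225, -0.075, 0.045, -34, -0.4], [-0.0325, -0.0875, 0.045, -41, -0.4], [-0.044, -0.099, 0.045, -48, -0.4], [-0.057, -0.1085, 0.045, -55, -0.4]]
[[-0.0015, -0.016, -0.0, -7, -0.4], [-0.005, -0.032, -0.0, -14, -0.4], [-0.011, -0.047, -0.0, -21, -0.4], [-0.0185, -0.0615, -0.0, -28, -0.4], [-0.0285, -0.0755, -0.0, -35, -0.4], [-0.0405, -0.088, -0.0, -42, -0.4], [-0.0545, -0.099, -0.0, -49, -0.4], [-0.07, -0.108, -0.0, -56, -0.4], [-0.0865, -0.1145, -0.0, -63, -0.4], [-0.1035, -0.1185, -0.03, -64, -0.4], [-0.1205, -0.1205, -0.055, -64, -0.4], [-0.1375, -0.12, -0.07, -64, -0.4]]
end [  0.5368  -0.1999   0.225  128.    ]
```

Request:
play_rows(
  targets=[
    [0,0.0025,0,3,-0.4],
    [0,0.0035,0,3,-0.4],
    [0,0.0035,0,3,-0.4],
    [0,-0.0035,0.004,0,-0.4],
    [-0.0005,-0.0165,0.017,-6,-0.4],
    [-0.003,-0.032,0.04,-13,-0.4],
    [-0.0075,-0.047,0.045,-20,-0.4],
    [-0.014,-0.0615,0.045,-27,-0.4],
    [-0.0225,-0.075,0.045,-34,-0.4],
    [-0.0325,-0.0875,0.045,-41,-0.4],
    [-0.044,-0.099,0.045,-48,-0.4],
    [-0.057,-0.1085,0.045,-55,-0.4],
  ],
)

```text
clock: 22.42
position: [0.4658, -0.0312, 0.1563]
tool_rot: [0.695, 3.063, -0.001]
force: [0.2, 0.2, 0.7]
gripper_width: 0.0594
finger_force: 0.0
```

Request:
play_rows(
  targets=[
    [-0.0015,-0.016,0,-7,-0.4],
    [-0.005,-0.032,0,-14,-0.4],
    [-0.011,-0.047,0,-21,-0.4],
    [-0.0185,-0.0615,0,-28,-0.4],
    [-0.0285,-0.0755,0,-35,-0.4],
    [-0.0405,-0.088,0,-42,-0.4],
    [-0.0545,-0.099,0,-49,-0.4],
    [-0.07,-0.108,0,-56,-0.4],
    [-0.0865,-0.1145,0,-63,-0.4],
    [-0.1035,-0.1185,-0.03,-64,-0.4],
    [-0.1205,-0.1205,-0.055,-64,-0.4],
    [-0.1375,-0.12,-0.07,-64,-0.4],
  ],
)

```text
clock: 23.42
position: [0.5383, -0.1996, 0.2293]
tool_rot: [-1.018, 2.97, -0.006]
force: [1.0, -0.1, 0.2]
gripper_width: 0.0599
finger_force: 0.0
```

Run:
```python
from h import *
s=bot.sense();print(s["clock"],s["position"],s["force"])
for i in look(4): print(i)
goto(A+R*np.array([np.cos(1.7),np.sin(1.7)])+[0,.0],.2,9,17,.24,3)
```

```text
23.4167 [ 0.53831014 -0.19962998  0.22931705] [ 1.02940058 -0.1123866   0.16764546]
(23.4167, np.float64(4.248771528842746), 58, np.float64(0.12288586388394182))
(23.4667, np.float64(4.343050422011716), 56, np.float64(0.12351268060571617))
(23.5167, np.float64(4.421503296508504), 53, np.float64(0.12296844940308507))
(23.5667, np.float64(4.516215081867569), 56, np.float64(0.12257905557078907))
[[-0.012, 0.0125, -0.005, 7, -0.4], [-0.0245, 0.025, -0.01, 14, -0.4], [-0.0365, 0.037, -0.015, 21, -0.4], [-0.0485, 0.0495, -0.015, 28, -0.4], [-0.0605, 0.062, -0.015, 35, -0.4], [-0.073, 0.0745, -0.015, 42, -0.4], [-0.085, 0.087, -0.015, 49, -0.4], [-0.097, 0.099, -0.015, 56, -0.4], [-0.1095, 0.1115, -0.015, 63, -0.4], [-0.1215, 0.124, -0.015, 70, -0.4], [-0.1335, 0.1365, -0.015, 77, -0.4], [-0.1455, 0.149, -0.015, 84, -0.4]]
[[0.011, 0.0135, 0.0, 7, -0.4], [0.022, 0.027, 0.0, 14, -0.4], [0.022, 0.027, 0.0135, 21, -0.4], [0.022, 0.027, 0.0265, 28, -0.4], [0.022, 0.027, 0.04, 35, -0.4]]
end [0.5639 0.0416 0.2    9.    ]
```

Request:
play_rows(
  targets=[
    [-0.012,0.0125,-0.005,7,-0.4],
    [-0.0245,0.025,-0.01,14,-0.4],
    [-0.0365,0.037,-0.015,21,-0.4],
    [-0.0485,0.0495,-0.015,28,-0.4],
    [-0.0605,0.062,-0.015,35,-0.4],
    [-0.073,0.0745,-0.015,42,-0.4],
    [-0.085,0.087,-0.015,49,-0.4],
    [-0.097,0.099,-0.015,56,-0.4],
    [-0.1095,0.1115,-0.015,63,-0.4],
    [-0.1215,0.124,-0.015,70,-0.4],
    [-0.1335,0.1365,-0.015,77,-0.4],
    [-0.1455,0.149,-0.015,84,-0.4],
  ],
)

```text
clock: 24.62
position: [0.5595, 0.0096, 0.2389]
tool_rot: [-1.235, -2.886, 0.004]
force: [-0.6, 0.8, 0.2]
gripper_width: 0.0598
finger_force: 0.0
```

Request:
play_rows(
  targets=[
    [0.011,0.0135,0.0,7,-0.4],
    [0.022,0.027,0.0,14,-0.4],
    [0.022,0.027,0.0135,21,-0.4],
    [0.022,0.027,0.0265,28,-0.4],
    [0.022,0.027,0.04,35,-0.4],
    [0.022,0.027,0.04,35,-0.4],
  ],
)

```text
clock: 25.12
position: [0.5626, 0.0434, 0.1956]
tool_rot: [-2.042, -2.38, 0.01]
force: [-0.3, -0.5, -0.2]
gripper_width: 0.0598
finger_force: 0.0
```

Run:
```python
from h import *
s=bot.sense();print(s["clock"],s["position"])
for i in look(3): print(i)
```

```text
25.1167 [0.56257668 0.04338984 0.19557671]
(25.1167, np.float64(0.9198704669921038), 16, np.float64(0.12578629538286007))
(25.1667, np.float64(0.958695688560563), 32, np.float64(0.12650865858135182))
(25.2167, np.float64(1.005997073969087), 49, np.float64(0.1261868846435305))
```

Run:
```python
from h import *
stroke([(1.69,.2),(1.68,.2),(1.67,.2),(1.68,.2),(1.755,.196),(1.88,.182),(2.01,.16),(2.14,.155),(2.27,.155)],[1.57]*6+[1.6,1.63,1.66,1.68,1.7],3.9,1.64)
```

```text
25 end phi 4.4375
[[-0.0, 0.001, -0.0, 2, -0.4], [-0.0005, 0.0025, -0.0, 3, -0.4], [-0.0005, 0.0035, -0.0, 3, -0.4], [-0.0005, 0.0025, -0.0, 3, -0.4], [-0.0, -0.007, 0.004, -2, -0.4], [-0.0015, -0.0225, 0.018, -9, -0.4], [-0.005, -0.0385, 0.04, -16, -0.4], [-0.0105, -0.0535, 0.045, -23, -0.4], [-0.018, -0.068, 0.045, -30, -0.4], [-0.0275, -0.0815, 0.045, -37, -0.4], [-0.0385, -0.0935, 0.045, -44, -0.4], [-0.051, -0.104, 0.045, -51, -0.4]]
[[-0.0015, -0.016, -0.0, -7, -0.4], [-0.0055, -0.032, -0.0, -14, -0.4], [-0.0115, -0.0475, -0.0, -21, -0.4], [-0.0195, -0.062, -0.0, -28, -0.4], [-0.0295, -0.0755, -0.0, -35, -0.4], [-0.0415, -0.088, -0.0, -42, -0.4], [-0.0555, -0.0985, -0.0, -49, -0.4], [-0.071, -0.107, -0.0, -56, -0.4], [-0.0875, -0.1135, -0.0, -63, -0.4], [-0.1045, -0.1175, -0.0, -68, -0.4], [-0.1215, -0.1195, -0.03, -68, -0.4], [-0.1385, -0.1185, -0.055, -68, -0.4]]
[[-0.009, -0.0145, -0.015, 0, -0.4]]
end [  0.5459  -0.2028   0.225  128.    ]
```

Request:
play_rows(
  targets=[
    [0,0.001,0,2,-0.4],
    [-0.0005,0.0025,0,3,-0.4],
    [-0.0005,0.0035,0,3,-0.4],
    [-0.0005,0.0025,0,3,-0.4],
    [0,-0.007,0.004,-2,-0.4],
    [-0.0015,-0.0225,0.018,-9,-0.4],
    [-0.005,-0.0385,0.04,-16,-0.4],
    [-0.0105,-0.0535,0.045,-23,-0.4],
    [-0.018,-0.068,0.045,-30,-0.4],
    [-0.0275,-0.0815,0.045,-37,-0.4],
    [-0.0385,-0.0935,0.045,-44,-0.4],
    [-0.051,-0.104,0.045,-51,-0.4],
  ],
)

```text
clock: 26.27
position: [0.4694, -0.0237, 0.156]
tool_rot: [0.804, 3.037, -0.002]
force: [-0.3, -0.1, -0.3]
gripper_width: 0.0597
finger_force: 0.0
```

Request:
play_rows(
  targets=[
    [-0.0015,-0.016,0,-7,-0.4],
    [-0.0055,-0.032,0,-14,-0.4],
    [-0.0115,-0.0475,0,-21,-0.4],
    [-0.0195,-0.062,0,-28,-0.4],
    [-0.0295,-0.0755,0,-35,-0.4],
    [-0.0415,-0.088,0,-42,-0.4],
    [-0.0555,-0.0985,0,-49,-0.4],
    [-0.071,-0.107,0,-56,-0.4],
    [-0.0875,-0.1135,0,-63,-0.4],
    [-0.1045,-0.1175,0,-68,-0.4],
    [-0.1215,-0.1195,-0.03,-68,-0.4],
    [-0.1385,-0.1185,-0.055,-68,-0.4],
  ],
)

```text
clock: 27.27
position: [0.5301, -0.1961, 0.2103]
tool_rot: [1.018, -2.968, -0.002]
force: [0.5, 0.2, 0.8]
gripper_width: 0.0599
finger_force: 0.0
```

Request:
play_rows(
  targets=[
    [-0.009,-0.0145,-0.015,0,-0.4],
  ],
)

```text
clock: 27.35
position: [0.5473, -0.2024, 0.2292]
tool_rot: [-1.02, 2.97, -0.005]
force: [0.4, 0.0, 0.4]
gripper_width: 0.0601
finger_force: 0.0
```

Run:
```python
from h import *
s=bot.sense();print(s["clock"],s["position"],s["force"])
for i in look(4): print(i)
goto(A+R*np.array([np.cos(1.7),np.sin(1.7)])+[0,.0],.2,9,17,.24,3)
```

```text
27.35 [ 0.54732393 -0.20239066  0.22916191] [0.44130516 0.04439008 0.40507696]
(27.35, np.float64(4.325001900236696), 54, np.float64(0.12230858029342108))
(27.4, np.float64(4.408944817869736), 57, np.float64(0.12245512608279144))
(27.45, np.float64(4.496331021935191), 53, np.float64(0.12250453721610825))
(27.5, np.float64(4.584154481660174), 51, np.float64(0.12262881666732586))
[[-0.012, 0.013, -0.005, 7, -0.4], [-0.0235, 0.026, -0.01, 14, -0.4], [-0.0355, 0.039, -0.015, 21, -0.4], [-0.047, 0.052, -0.015, 28, -0.4], [-0.059, 0.065, -0.015, 35, -0.4], [-0.0705, 0.0775, -0.015, 42, -0.4], [-0.0825, 0.0905, -0.015, 49, -0.4], [-0.094, 0.1035, -0.015, 56, -0.4], [-0.106, 0.1165, -0.015, 63, -0.4], [-0.1175, 0.1295, -0.015, 70, -0.4], [-0.1295, 0.1425, -0.015, 77, -0.4], [-0.141, 0.1555, -0.015, 84, -0.4]]
[[0.0115, 0.013, 0.0, 7, -0.4], [0.023, 0.026, 0.0, 14, -0.4], [0.023, 0.026, 0.0135, 21, -0.4], [0.023, 0.026, 0.0265, 28, -0.4], [0.023, 0.026, 0.04, 35, -0.4]]
end [0.564  0.0412 0.2    9.    ]
```

Request:
play_rows(
  targets=[
    [-0.012,0.013,-0.005,7,-0.4],
    [-0.0235,0.026,-0.01,14,-0.4],
    [-0.0355,0.039,-0.015,21,-0.4],
    [-0.047,0.052,-0.015,28,-0.4],
    [-0.059,0.065,-0.015,35,-0.4],
    [-0.0705,0.0775,-0.015,42,-0.4],
    [-0.0825,0.0905,-0.015,49,-0.4],
    [-0.094,0.1035,-0.015,56,-0.4],
    [-0.106,0.1165,-0.015,63,-0.4],
    [-0.1175,0.1295,-0.015,70,-0.4],
    [-0.1295,0.1425,-0.015,77,-0.4],
    [-0.141,0.1555,-0.015,84,-0.4],
  ],
)

```text
clock: 28.55
position: [0.561, 0.0091, 0.2388]
tool_rot: [-1.237, -2.885, 0.004]
force: [1.0, 0.1, 0.1]
gripper_width: 0.0596
finger_force: 0.0
```

Request:
play_rows(
  targets=[
    [0.0115,0.013,0.0,7,-0.4],
    [0.023,0.026,0.0,14,-0.4],
    [0.023,0.026,0.0135,21,-0.4],
    [0.023,0.026,0.0265,28,-0.4],
    [0.023,0.026,0.04,35,-0.4],
  ],
)

```text
clock: 28.97
position: [0.5637, 0.0432, 0.1986]
tool_rot: [-2.047, -2.381, 0.004]
force: [-0.8, -0.5, 0.7]
gripper_width: 0.0597
finger_force: 0.0
```

Run:
```python
from h import *
s=bot.sense();print(s["clock"],s["position"])
for i in look(4): print(i)
```

```text
28.9667 [0.56373813 0.04321578 0.19860825]
(28.9667, None, np.int64(4), 0)
(29.0167, np.float64(0.921539903484088), 18, np.float64(0.1267598481774573))
(29.0667, np.float64(0.9592522636055774), 35, np.float64(0.12701096499457584))
(29.1167, np.float64(1.0042683494221996), 50, np.float64(0.1257686823616256))
```

Run:
```python
from h import *
h=[(1.68,.2),(1.655,.2),(1.625,.2),(1.61,.2),(1.67,.196),(1.785,.182),(1.907,.16)]+[(f,.155) for f in (2.03,2.15,2.265,2.375,2.48,2.575,2.655,2.72,2.768,2.795,2.805,2.805,2.805,2.805)]
emit([(f,R,z,None) for f,z in h])
```

```text
[[0.0, 0.0025, -0.0, 3, -0.4], [-0.0, 0.0055, -0.0, 4, -0.4], [-0.0005, 0.0095, -0.0, 6, -0.4], [-0.0005, 0.011, -0.0, 7, -0.4], [0.0, 0.0035, 0.004, 3, -0.4], [0.0, -0.0105, 0.018, -3, -0.4], [-0.0015, -0.026, 0.04, -10, -0.4], [-0.0055, -0.0405, 0.045, -17, -0.4], [-0.0105, -0.0545, 0.045, -24, -0.4], [-0.0175, -0.0675, 0.045, -31, -0.4], [-0.025, -0.079, 0.045, -37, -0.4], [-0.0335, -0.089, 0.045, -43, -0.4]]
[[-0.0005, -0.0115, -0.0, -6, -0.4], [-0.002, -0.0215, -0.0, -10, -0.4], [-0.0035, -0.0295, -0.0, -14, -0.4], [-0.005, -0.0355, -0.0, -17, -0.4], [-0.006, -0.0385, -0.0, -18, -0.4], [-0.0065, -0.04, -0.0, -19, -0.4], [-0.0065, -0.04, -0.0, -19, -0.4], [-0.0065, -0.04, -0.0, -19, -0.4], [-0.0065, -0.04, -0.0, -19, -0.4]]
end [ 4.618e-01 -4.130e-02  1.550e-01  7.100e+01]
```

Request:
play_rows(
  targets=[
    [0,0.0025,0,3,-0.4],
    [0,0.0055,0,4,-0.4],
    [-0.0005,0.0095,0,6,-0.4],
    [-0.0005,0.011,0,7,-0.4],
    [0,0.0035,0.004,3,-0.4],
    [0,-0.0105,0.018,-3,-0.4],
    [-0.0015,-0.026,0.04,-10,-0.4],
    [-0.0055,-0.0405,0.045,-17,-0.4],
    [-0.0105,-0.0545,0.045,-24,-0.4],
    [-0.0175,-0.0675,0.045,-31,-0.4],
    [-0.025,-0.079,0.045,-37,-0.4],
    [-0.0335,-0.089,0.045,-43,-0.4],
  ],
)

```text
clock: 30.17
position: [0.4815, -0.0047, 0.1561]
tool_rot: [-1.015, -2.973, 0.003]
force: [-0.2, 0.3, -0.8]
gripper_width: 0.0601
finger_force: 0.0
```

Request:
play_rows(
  targets=[
    [-0.0005,-0.0115,0,-6,-0.4],
    [-0.002,-0.0215,0,-10,-0.4],
    [-0.0035,-0.0295,0,-14,-0.4],
    [-0.005,-0.0355,0,-17,-0.4],
    [-0.006,-0.0385,0,-18,-0.4],
    [-0.0065,-0.04,0,-19,-0.4],
    [-0.0065,-0.04,0,-19,-0.4],
    [-0.0065,-0.04,0,-19,-0.4],
    [-0.0065,-0.04,0,-19,-0.4],
  ],
)

```text
clock: 30.92
position: [0.4629, -0.0394, 0.1558]
tool_rot: [-0.522, -3.098, 0.001]
force: [-0.5, 0.4, 0.4]
gripper_width: 0.0599
finger_force: 0.0
```

Run:
```python
from h import *
s=bot.sense();print(s["clock"],s["position"],s["force"])
for i in look(2): print(i)
for i in look(2,"scene"): print(i)
s=bot.sense();w=wcam(bot.camera("wrist"),s);c=bot.camera("side")
cv2.imwrite("pics/d.png",np.hstack([cv2.resize(w["image"],(400,300)),cv2.resize(c["image"][110:270,160:373],(400,300))])[:,:,::-1])
```

```text
30.9167 [ 0.46292373 -0.03937221  0.15580393] [-0.48192178  0.39686017  0.38301206]
(30.9167, np.float64(2.87553268715991), 59, np.float64(0.12754778400078903))
(30.9667, np.float64(2.8714293710242096), 61, np.float64(0.1278199159188657))
(31.0167, np.float64(2.8746423064194717), 53, np.float64(0.11856558219106704))
(31.0667, np.float64(2.8871453063387835), 61, np.float64(0.11920659583769677))
```

View pics/d.png

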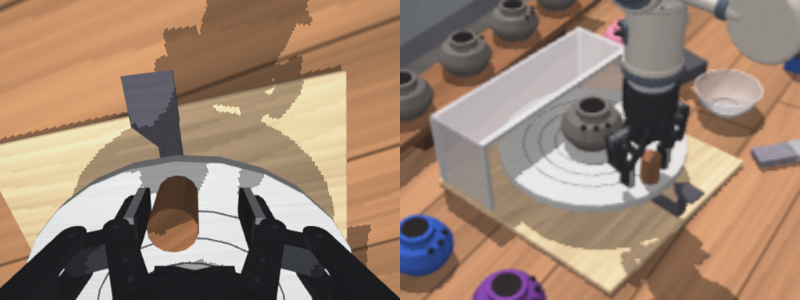

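The peg at wrist crop (173,233) is standing between the fingers, almost in line with the pointer at (150,110). I lift straight up, let go and verify.

Request:
play_rows(
  targets=[
    [0,0,-0.01,0,-0.4],
    [0,0,-0.025,0,-0.4],
    [0,0,-0.045,0,-0.4],
    [0,0,-0.07,0,-0.4],
    [0,0,-0.1,0,-0.4],
    [0,0,-0.13,0,-0.4],
    [0,0,-0.15,0,-0.4],
    [0,0,-0.15,0,-0.4],
    [0,0,-0.15,0,-0.4],
  ],
)

```text
clock: 31.97
position: [0.4632, -0.0396, 0.3079]
tool_rot: [0.522, 3.094, -0.002]
force: [0.3, 0.5, -1.1]
gripper_width: 0.0598
finger_force: 0.0
```

Run:
```python
from h import *
for i in look(2)+look(1,"scene"): print(i)
s=bot.sense();w=wcam(bot.camera("wrist"),s);g=cv2.cvtColor(w["image"],cv2.COLOR_RGB2HSV);X=cloud(w);print(s["clock"])
r=np.hypot(X[...,0]-A[0],X[...,1]-A[1])
m=(g[...,1]>90)&(abs(X[...,2]-.12)<.006)&(r>.09)&(r<.16);v,u=np.argwhere(m).mean(0);p=ray(w,u,v,.12)[:2]
print("peg",u,v,m.sum(),p,np.hypot(*(p-A)),np.arctan2(*(p-A)[::-1]))
d=((g[...,2]<125)&(abs(X[...,2]-.089)<.006)&(r>.155)&(r<.23)).astype(np.uint8)
k,l,st,ce=cv2.connectedComponentsWithStats(d);i=1+np.argmax(st[1:,4]);print("area",st[i])
cn=max(cv2.findContours((l==i).astype(np.uint8),cv2.RETR_EXTERNAL,cv2.CHAIN_APPROX_NONE)[0],key=len)
for q in cv2.approxPolyDP(cn,2.5,True)[:,0]:
    t=ray(w,*q,.089)[:2]-A;print(q,np.hypot(*t).round(4),np.arctan2(*t[::-1])%6.2832)
v,u=np.argwhere(l==i).mean(0);t=ray(w,u,v,.089)[:2];print("cent",t,np.arctan2(*(t-A)[::-1])%6.2832)
cv2.imwrite("pics/e.png",w["image"][:,:,::-1])
```

```text
(31.9667, np.float64(2.8174188923229364), 60, np.float64(0.12774300107217573))
(32.0167, np.float64(2.8164458901968885), 56, np.float64(0.12751480675754356))
(32.0667, np.float64(2.830936849683027), 49, np.float64(0.1196099832888239))
32.1167
peg 240.86997319034853 190.68766756032173 746 [ 0.46025773 -0.04724515] 0.1248243441779776 2.85526040334948
area [ 205   96   35   49 1251]
[205  99] 0.2086 2.9988486359805657
[208 127] 0.1832 3.0163568196513504
[226 144] 0.1643 2.935997109930875
[239 127] 0.1794 2.8529060879944295
[235  96] 0.2078 2.8632341146700964
cent [ 0.3942933  -0.04319844] 2.93303747863131
```

View pics/e.png

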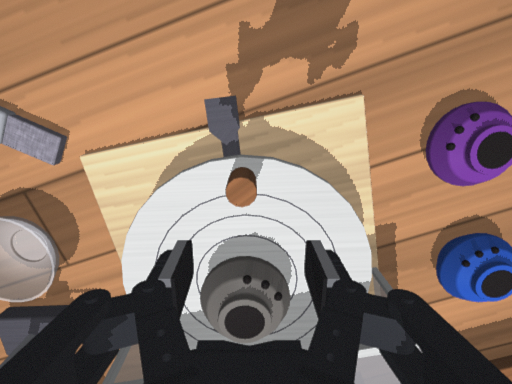

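The pot is central, but the peg has drifted back about 12 mm short of the pointer line (peg (241,190), pointer tip (226,144)). I straddle it again and nudge it forward slowly.

Request:
play_rows(
  targets=[
    [0,-0.004,0.03,-7,-0.4],
    [0,-0.009,0.065,-7,-0.4],
    [0,-0.009,0.095,-7,-0.4],
    [0,-0.009,0.11,-7,-0.4],
    [0,-0.009,0.125,-7,-0.4],
    [0,-0.009,0.14,-7,-0.4],
    [0,-0.009,0.15,-7,-0.4],
    [0,-0.009,0.15,-7,-0.4],
  ],
)

```text
clock: 32.83
position: [0.4583, -0.048, 0.1522]
tool_rot: [-0.331, -3.118, 0.001]
force: [-0.9, -0.3, 0.6]
gripper_width: 0.0596
finger_force: 0.0
```

Request:
play_rows(
  targets=[
    [0,-0.0006,0,0,-0.4],
    [0,-0.0012,0,0,-0.4],
    [0,-0.0018,0,0,-0.4],
    [0,-0.0024,0,0,-0.4],
    [0,-0.003,0,0,-0.4],
    [0,-0.0036,0,0,-0.4],
    [0,-0.0042,0,0,-0.4],
    [0,-0.0048,0,0,-0.4],
    [0,-0.0054,0,0,-0.4],
    [0,-0.006,0,0,-0.4],
    [0,-0.0066,0,0,-0.4],
    [0,-0.0072,0,0,-0.4],
  ],
)

```text
clock: 33.83
position: [0.4583, -0.0554, 0.1557]
tool_rot: [-0.332, -3.124, 0.002]
force: [-0.7, -0.5, 0.4]
gripper_width: 0.0597
finger_force: 0.0
```

Run:
```python
from h import *
s=bot.sense();print(s["clock"],s["position"],s["force"])
for i in look(1)+look(1,"scene"): print(i)
```

```text
33.8333 [ 0.4582506  -0.05536315  0.15573087] [-0.73250981 -0.47604111  0.35275199]
(33.8333, np.float64(2.8441653986888493), 31, np.float64(0.1313874747888996))
(33.8833, np.float64(2.8202196590270208), 55, np.float64(0.1183600164676367))
```

Request:
play_rows(
  targets=[
    [0,-0.0006,0,0,-0.4],
    [0,-0.0012,0,0,-0.4],
    [0,-0.0018,0,0,-0.4],
    [0,-0.0024,0,0,-0.4],
    [0,-0.003,0,0,-0.4],
    [0,-0.0036,0,0,-0.4],
    [0,-0.0042,0,0,-0.4],
    [0,-0.0048,0,0,-0.4],
    [0,-0.0054,0,0,-0.4],
    [0,-0.006,0,0,-0.4],
    [0,-0.0066,0,0,-0.4],
    [0,-0.0072,0,0,-0.4],
  ],
)

```text
clock: 34.93
position: [0.4567, -0.0624, 0.1558]
tool_rot: [-0.332, -3.124, 0.002]
force: [-0.3, -1.1, 1.0]
gripper_width: 0.0601
finger_force: 0.0
```

Run:
```python
from h import *
s=bot.sense();print(s["clock"],s["position"],s["force"])
for i in look(1)+look(1,"scene"): print(i)
```

```text
34.9333 [ 0.45674419 -0.06238333  0.15577954] [-0.26392186 -1.07348122  1.00159622]
(34.9333, np.float64(2.8647373828919487), 23, np.float64(0.13242490817098085))
(34.9833, np.float64(2.854065726757179), 46, np.float64(0.11780044450978816))
```

Request:
play_rows(
  targets=[
    [0,-0.0007,0,0,-0.4],
    [0,-0.0014,0,0,-0.4],
    [0,-0.0021,0,0,-0.4],
    [0,-0.0028,0,0,-0.4],
    [0,-0.0035,0,0,-0.4],
    [0,-0.0042,0,0,-0.4],
    [0,-0.0049,0,0,-0.4],
    [0,-0.0056,0,0,-0.4],
    [0,-0.0063,0,0,-0.4],
    [0,-0.007,0,0,-0.4],
    [0,-0.0075,0,0,-0.4],
    [0,-0.008,0,0,-0.4],
  ],
)

```text
clock: 36.03
position: [0.4551, -0.0702, 0.1558]
tool_rot: [-0.332, -3.124, 0.002]
force: [0.1, 0.4, 1.4]
gripper_width: 0.0596
finger_force: 0.0
```

Request:
play_rows(
  targets=[
    [0,0,0,0,-0.4],
    [0,0.0005,0,0,-0.4],
    [0,0.001,0,0,-0.4],
    [0,0.0015,0,0,-0.4],
    [0,0.002,0,0,-0.4],
    [0,0.003,0,0,-0.4],
    [0,0.004,0,0,-0.4],
    [0,0.005,0,0,-0.4],
    [0,0.005,0,0,-0.4],
  ],
)

```text
clock: 36.78
position: [0.4562, -0.065, 0.1558]
tool_rot: [-0.332, -3.124, 0.002]
force: [0.7, -0.1, -0.0]
gripper_width: 0.06
finger_force: 0.0
```

Run:
```python
from h import *
s=bot.sense();print(s["clock"],s["position"],s["force"])
for i in look(2)+look(2,"scene"): print(i)
```

```text
36.7833 [ 0.4561674  -0.06504158  0.15576473] [ 0.68090413 -0.07522484 -0.00155295]
(36.7833, np.float64(2.934952396631999), 34, np.float64(0.1310010302405816))
(36.8333, np.float64(2.9374549116889686), 36, np.float64(0.13107180036312857))
(36.8833, np.float64(2.949206027090618), 50, np.float64(0.11925579968771631))
(36.9333, np.float64(2.9489682098378434), 51, np.float64(0.11897622562672554))
```

Now at rest near 2.94. I lift off and verify.

Request:
play_rows(
  targets=[
    [0,0,-0.01,0,-0.4],
    [0,0,-0.025,0,-0.4],
    [0,0,-0.045,0,-0.4],
    [0,0,-0.07,0,-0.4],
    [0,0,-0.1,0,-0.4],
    [0,0,-0.13,0,-0.4],
    [0,0,-0.15,0,-0.4],
    [0,0,-0.15,0,-0.4],
    [0,0,-0.15,0,-0.4],
  ],
)

```text
clock: 37.73
position: [0.4565, -0.0652, 0.3079]
tool_rot: [0.332, 3.121, -0.002]
force: [1.2, -0.0, -0.7]
gripper_width: 0.0603
finger_force: 0.0
```

Run:
```python
from h import *
for i in look(2)+look(2,"scene"): print(i)
s=bot.sense();w=wcam(bot.camera("wrist"),s);g=cv2.cvtColor(w["image"],cv2.COLOR_RGB2HSV);X=cloud(w);print(s["clock"])
r=np.hypot(X[...,0]-A[0],X[...,1]-A[1])
m=(g[...,1]>90)&(abs(X[...,2]-.12)<.006)&(r>.09)&(r<.16);v,u=np.argwhere(m).mean(0);p=ray(w,u,v,.12)[:2]
print("peg",u,v,p,np.hypot(*(p-A)),np.arctan2(*(p-A)[::-1])%6.2832)
d=((g[...,2]<125)&(abs(X[...,2]-.089)<.006)&(r>.155)&(r<.23)).astype(np.uint8)
k,l,st,ce=cv2.connectedComponentsWithStats(d);i=1+np.argmax(st[1:,4])
v,u=np.argwhere(l==i).mean(0);t=ray(w,u,v,.089)[:2];print("cent",u,v,np.arctan2(*(t-A)[::-1])%6.2832)
```

```text
(37.7333, np.float64(2.9327287623176956), 58, np.float64(0.12767679854651096))
(37.7833, np.float64(2.936951237219215), 57, np.float64(0.12751661387159688))
(37.8333, np.float64(2.9450592668733537), 51, np.float64(0.11843034245312775))
(37.8833, np.float64(2.950257704190267), 50, np.float64(0.11814330575656708))
37.9333
peg 253.72763684913218 190.56875834445927 [ 0.45675038 -0.06128632] 0.12506194204603366 2.9711430815828903
cent 258.17353407290017 115.79556259904913 2.9339549138264807
```

```bash
python3 -c "
from rig import bot
print(bot.sign_off())"
```

```text
the job is handed in; nothing more can be done
None
```

I handed the job in at about 38 s: by camera estimates, repeated strokes kept the wheel at about 1.3 to 1.85 rad/s (roughly 12.5 to 17.5 turns a minute) from about 15 to 29 s, and the peg now rests within about 5 mm of the pointer line with the hand clear; the pot looked central when last seen at 32 s, and no verdict came back.

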